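# Proof-pull the glued towel bar with a spring gauge and put the gauge away

### The arm

A 6-joint arm with a two-finger parallel gripper is mounted at the origin on a cart in front of the work surface, level with it; the furniture and walls round the work are solid. World frame = base frame: x ahead of the robot, y to its left, z up, the work surface at z = 0. Lengths are in m, angles in rad, forces in N, time in s.
With the tool pointing down it reaches from about 0.3 to 0.775 m from the base axis. Payload 14.6 kg.
Tool frame: the origin (TCP) lies at the very end of the fingers, on their centre line; the grasp point (between the pads) lies 19 mm behind it; z points along the fingers, y is the direction in which the jaws open and shut (so a half turn about z gives the same grasp; the last joint's range is limited). The gripper opens to 94 mm and grips with 3 to 60 N. Pads are 16 mm wide; open, the fingers measure 119 mm over their backs; the gripper's body (75 mm by 177 mm) begins 78 mm behind the grasp point.
Start: joints at [-1.218, 0.3, 1.521, -0, 1.321, -0.067], TCP at [0.224, -0.502, 0.205] pointing down, gripper open.
Joint ranges: [-3.03, 3.03], [-0.79, 2.21], [0.23, 2.52], [-1.04, 4.18], [0, 3.07], [-2.55, 2.55]. Speed limits (rad/s): [2.22, 2.22, 2.57, 3.14, 3.14, 3.14].

### API

Orientations are given as [roll, pitch, yaw] about the fixed x, y, z axes, in that order (R = Rz(yaw) Ry(pitch) Rx(roll)).
In Python, from station import ctrl, eyes gives the robot as it stands.
- The arm moves only by the tool jog_arm, never from a script. Its argument "moves" is a list of rows, each a list of 3 entries, a list of its own where there are three numbers: the shift along the world's x, y, z in mm, then the turn, a rotation vector about the world's x, y, z in units of 5 degrees (1.0 is 5 degrees), then the finger opening in mm, from 0 to 94. In form: [[[tx, ty, tz], [wx, wy, wz], jaw], ...]. A call has 1 to 5 rows; each row is the pose to reach, as a shift and turn from the pose commanded when the call began; what a row does not reach only later rows make up. A row lasts 1/12 s, in which the tool goes at most 41.7 mm and 7.16 degrees, less where a joint would pass 70% of its speed; a pose out of reach is approached as far as the arm can. A call with a gripper value outside its range is refused whole. The fingers move at their own pace and stop on an object; "squeeze" is the grip in N (left out, the last holds). Time passes only in rows, so rows that repeat a pose let the fingers close. It gives the time, the measured TCP pose, the force and the opening at its end, in the units of the state.
- ctrl.get_obs(): the state, without advancing time (a new reading comes with each control period).
- eyes.camera(name): name is "side" or "top"; returns a dict with "frame" (480x640x3 uint8, red, green, blue), "vertical_fov" (degrees; the focal length in pixels is half the picture's height over the tangent of half this angle, whatever the lens; pixels are square), "cx", "cy" (the principal point, pixels), "k1" (the pictures are not rectified: a ray, as slopes to the right and down, at radius r is drawn at 1 + k1 r^2 times it, then the intrinsics apply), "eye" and "attitude" of the camera in the world. Camera axes: x right, y down, z forward; pixel columns grow to the right and rows downward; lengths in m; the calibration is good to about 2 mm. A picture is of the moment at which its call begins. There is no depth.
- ctrl.hand_in(): hands the job in, once; it reports no verdict.
The state is a dict: "time_s": time; "qpos": joint angles; "joint_vel": joint speeds; "tau": joint torques, N m; "ee_pos": TCP position; "eef_rot": TCP orientation; "force": force on the tool from outside, world axes, zero at the start; "moment": the same for the moment, N m; "grip_width": finger opening in m.
Only numpy, scipy, OpenCV 4.12 (cv2) and the standard library are available. Lean on these libraries where they do the work, as an engineer would, in place of code of your own. Each camera call takes 0.05 s, during which the arm holds its last target.

### The job

The steel towel bar has just been glued to the little oak rack: prove that it holds. Hook the blue spring gauge over the bar and pull it by its black handle, straight away from the board, until the green band on its stem shows at the mouth of the gauge (about 12 N) but no red; keep it there for two seconds, then ease off and unhook. Finally press the gauge fully home in the cut-out of its foam case, the way round that it fits, and leave the other things alone.

Things in the scene. Friction and masses are not known exactly. Their poses are not given: they have to be found in the camera images.
- oak_rack: small oak rack fixed on the worktop; its upright board (170 mm wide, up to 136 mm high) has its front face at x = +40 mm. Origin on the worktop straight below the middle of the glued steel bar, which is joined to it; x points from the bar square into the board (so the pull goes along -x), y runs along the bar, z up
- bar_mid (a point): middle of the glued steel towel bar as mounted, 85 mm above the worktop: round, 10 mm thick, 110 mm long along y, held by posts at y = -50 and +50 mm; between bar and board a clear gap of 35 mm, open above and below. Axes as those of the rack
- pull_bar (a joint): how far (m) the glued bar has come away from the board: 0 = bonded; the glue gives way at about 22 N
- gauge_centre (a point): centre of the blue body of the loose spring pull gauge (about 0.12 kg in all): 84 x 34 x 40 mm (x, y, z), so 20 mm above what it stands on. +x points to the hook, z up. The steel hook, 10 mm wide (y), runs forward from the body's front face (x = +42 mm), 10 to 17 mm above this point, to a prong turned down. Between body and prong is a 34 mm gap for the bar, open below
- gauge_prong (a point): middle of the gauge's turned-down prong, level with the body's centre and 79.5 mm ahead of it, rigid with the body. The prong is 7 mm thick (x), 10 mm wide (y) and reaches from 17 mm above to 18 mm below this point. Axes as those of the gauge
- gauge_grip (a point): middle of the gauge's black handle, level with the body's centre and 78 mm behind it when slack: a slab 40 mm long (x), 14 mm wide (y: grip it across this), 28 mm high, with a cross-piece 40 mm wide (y), 26 mm high, 8 mm thick at its rear end, 20 to 28 mm behind this point. Moves with the handle; axes as those of the gauge
- gauge_handle (a joint): how far (m) the handle is drawn out of the gauge body along its -x, against a spring: 0 = slack, stop at 0.045. Pull in N = 2 + 400 x this value. The stem shows green at the mouth from 0.021 to 0.029 (10.4 to 13.6 N), and red beyond
- case: open gauge case fixed on the worktop, 222 x 112 mm: a 12 mm grey tray with 24 mm of black foam. Origin on the worktop under the middle of the body's pocket (89 x 39 mm, 24 mm deep); +x points to the prong's slot (15.5 x 18 mm, centred 79.75 mm ahead), z up. From 54 to 112 mm behind the origin there is no foam, only the tray, across the whole width: room for the fingers
- pocket (a point): where the gauge's body centre comes to lie when home in its case (32 mm above the worktop, 4 mm below the foam's top); axes as those of the case. Behind the finger room, 112 to 120 mm behind this point, a bar of foam of the same height crosses the case
- green_spray: loose green spray bottle with white head, 246 mm high; bystander, origin under it
- yellow_mug: loose yellow mug, 92 mm high; bystander, origin under it
- tape: loose roll of beige tape lying flat, 96 mm across, 25 mm high; bystander, origin under it
- soap: loose bottle of washing-up liquid with yellow cap, 220 mm high; bystander, origin under it
- spice_jar: loose spice jar with red lid, 45 mm across, 106 mm high; bystander, origin under it
- lemon: loose lemon, 72 mm long, 56 mm high; bystander, origin under it
Not all that is in view belongs to the job. There is more than one size of the case; the job needs the larger.

How it is judged:
By the outcome, as a careful person would: the job done as asked, in the order asked, and still so for the second after the job is handed in, with the robot touching nothing.
It also fails if it takes over 70 s, if anything falls off the work surface, if the arm or the gripper's body presses on something with over 40 N, if the wrist force passes 120 N, or if a joint passes its speed limit or range.

## Working session

There is one attempt and no reset: what is moved stays moved. The work goes in short steps, Python scripts to look and compute and a tool call to move; the robot and the scene stay as the last step left them, time stands still between calls to the robot, and variables do not carry over. Pictures are saved under pics/ and viewed, and the job is handed in when it is done.

Besides the shell and the picture viewer there is one more tool, called after ">>>" in YAML: its name, and indented under it one key for each argument. jog_arm: Moves the arm, as the interface text tells. Its arguments: {"type":"object","properties":{"moves":{"type":"array","items":{"type":"array"}},"squeeze":{"type":"number"}},"required":["moves"]}

```bash
ls; mkdir -p pics; python3 - <<'E'
from station import ctrl, eyes
import cv2
o=ctrl.get_obs();print(o)
for n in("side","top"):
    c=eyes.camera(n);cv2.imwrite(f"pics/{n}0.png",c["frame"][:,:,::-1])
    print(n,{k:v for k,v in c.items() if k!="frame"})
E
```

```text
pics
{'time_s': 0.0, 'qpos': array([-1.21759606e+00,  3.00463958e-01,  1.52159533e+00, -1.36428624e-05,
        1.32068830e+00, -6.66116774e-02]), 'joint_vel': array([-0.00031667,  0.00074187,  0.00131433,  0.00147213, -0.00102058,
        0.00052153]), 'tau': array([ 3.90716332e-04, -5.31806874e+01, -3.52736342e+01,  7.08390889e-02,
        2.44322070e-02, -5.12011843e-05]), 'ee_pos': array([ 0.22406973, -0.50199611,  0.20488422]), 'eef_rot': array([-3.14043941e+00, -6.36894433e-05,  4.19815289e-01]), 'force': array([ 0.16165783,  0.99605665, -0.06739982]), 'moment': array([ 0.04529016,  0.00887464, -0.03636578]), 'grip_width': 0.09373360868618179}
side {'vertical_fov': 42.456032074774306, 'cx': 323.3958745945218, 'cy': 243.18473699246113, 'k1': -0.06794881100249082, 'eye': array([-0.06516701, -1.29748485,  0.76390498]), 'attitude': array([-2.04173787,  0.02224247, -0.53611086])}
top {'vertical_fov': 48.00007976852741, 'cx': 325.4774860501509, 'cy': 239.24245731960264, 'k1': -0.034829598914476574, 'eye': array([ 0.5101284 , -0.14294595,  1.1871023 ]), 'attitude': array([-3.03795933,  0.02795836, -1.58034763])}
```

View pics/side0.png

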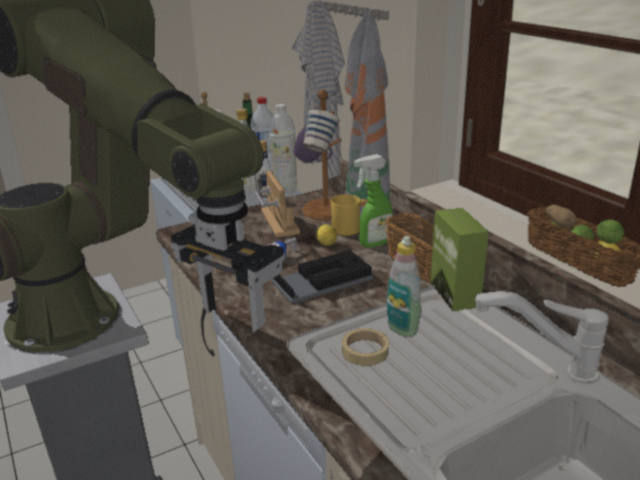

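View pics/top0.png

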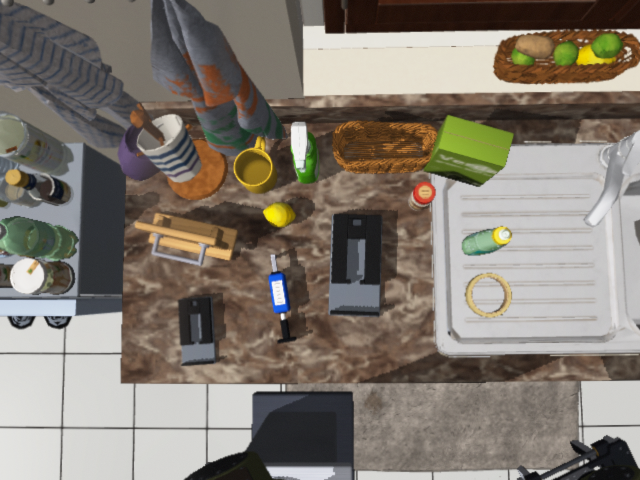

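Top view: the gauge is blue at (280,290) with its hook pointing up in the image. The rack is at (188,240) with the bar at (180,252). There are two cases, at (355,262) and (198,330). Next I'll write the helpers and make an enlarged crop.

```bash
cat > h.py <<'E'
import numpy as np, cv2
from scipy.spatial.transform import Rotation as R
def K(c):
    h,w=c["frame"].shape[:2]; f=h/2/np.tan(np.radians(c["vertical_fov"])/2)
    return np.array([[f,0,c["cx"]],[0,f,c["cy"]],[0,0,1.]]), np.array([c["k1"],0,0,0,0.])
def rot(c): return R.from_euler('xyz',c["attitude"]).as_matrix()
def ray(c,uv):
    k,d=K(c); p=cv2.undistortPoints(np.array(uv,float).reshape(-1,1,2),k,d,).reshape(-1,2)
    return np.c_[p,np.ones(len(p))]@rot(c).T
def on_z(c,uv,z):
    v=ray(c,uv); e=np.array(c["eye"]); t=(z-e[2])/v[:,2]; return e+v*t[:,None]
def proj(c,P):
    k,d=K(c); p=(np.atleast_2d(P)-c["eye"])@rot(c)
    return cv2.projectPoints(p.reshape(-1,1,3),np.zeros(3),np.zeros(3),k,d)[0].reshape(-1,2)
def tri(c1,uv1,c2,uv2):
    A=[];b=[]
    for c,uv in((c1,uv1),(c2,uv2)):
        v=ray(c,[uv])[0]; v/=np.linalg.norm(v); M=np.eye(3)-np.outer(v,v); A.append(M); b.append(M@c["eye"])
    A=np.vstack(A);b=np.hstack(b); x,r,*_=np.linalg.lstsq(A,b,rcond=None); return x,np.sqrt(r)
E
python3 - <<'E'
from station import ctrl, eyes
from h import *
c=eyes.camera("top"); s=eyes.camera("side")
np.save("top0.npy",c,allow_pickle=True);np.save("side0.npy",s,allow_pickle=True)
o=ctrl.get_obs()
print(proj(c,o["ee_pos"]),proj(s,o["ee_pos"]))
f=c["frame"][:,:,::-1]
cv2.imwrite("pics/crop1.png",cv2.resize(f[195:375,120:400],None,fx=2.8,fy=2.8,interpolation=cv2.INTER_CUBIC))
f=s["frame"][:,:,::-1]
cv2.imwrite("pics/crop2.png",cv2.resize(f[150:310,230:430],None,fx=3.7,fy=3.7,interpolation=cv2.INTER_CUBIC))
E
```

```text
[[546.72068529 456.15336748]] [[233.60355751 319.6969645 ]]
```

View pics/crop1.png

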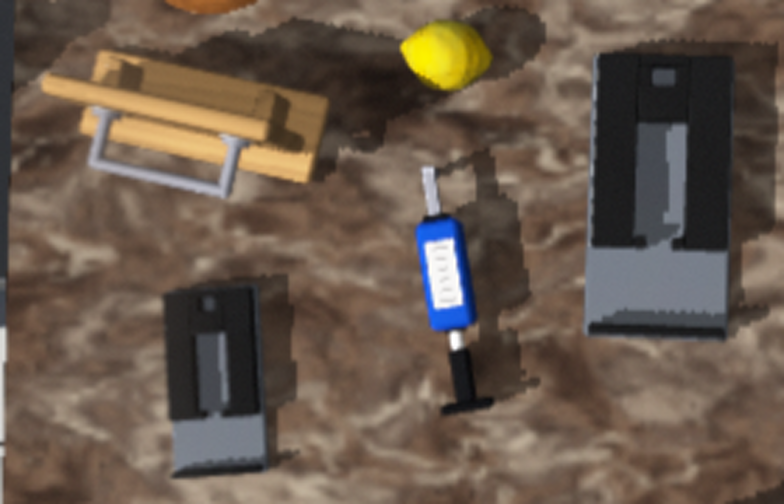

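View pics/crop2.png

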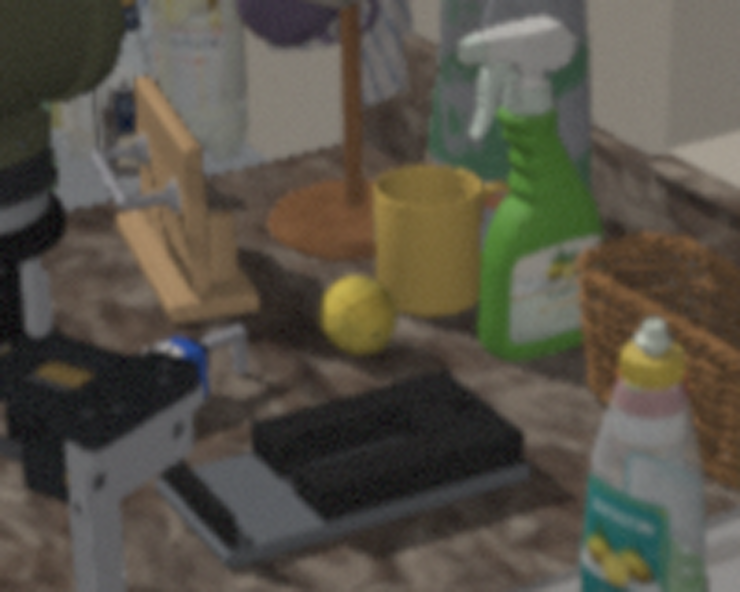

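Candidate cases are A at pixel (355,262) and B at (198,330). The crop shows A clearly larger, with its finger room toward the robot. I'll confirm by measuring its size.

```bash
python3 - <<'E'
from h import *
c=np.load("top0.npy",allow_pickle=True).item(); f=c["frame"]
q=lambda pts:np.array(pts,float)/2.8+[119.7,194.7]
hsv=cv2.cvtColor(f,cv2.COLOR_RGB2HSV)
roi=np.zeros(f.shape[:2],np.uint8); roi[260:320,260:300]=1
m=((hsv[...,0]>100)&(hsv[...,0]<130)&(hsv[...,1]>150)&(hsv[...,2]>60)&(roi>0)).astype(np.uint8)
print("val pct",np.percentile(hsv[...,2][m>0],[5,25,50,75,95]))
m=cv2.morphologyEx(m,cv2.MORPH_CLOSE,np.ones((11,11)))
ct=max(cv2.findContours(m,0,2)[0],key=cv2.contourArea)
r=cv2.minAreaRect(ct);print("rect",r)
b=on_z(c,cv2.boxPoints(r),.04);print("gauge corners",b.round(4)*1)
ctr=b.mean(0);print("ctr",ctr,[np.linalg.norm(b[i]-b[i-1]) for i in range(4)])
# hook tip, handle
hk=on_z(c,q([[428,169],[433,214]]),.037);print("hook tip & base",hk.round(4))
hd=on_z(c,q([[467,405]]),.033);print("crosspiece",hd.round(4))
def yaw(a,b): d=b-a; return np.degrees(np.arctan2(d[1],d[0]))
print("yaw hd->tip",yaw(hd[0],hk[0]), np.linalg.norm(hd[0]-hk[0]))
for nm,p in(("A",[[595,54],[733,56],[725,327],[586,324]]),("B",[[164,294],[258,286],[266,463],[172,470]])):
    w=on_z(c,q(p),.036);print(nm,w.round(4).tolist(),w.mean(0),[round(np.linalg.norm(w[i]-w[i-1]),4) for i in range(4)],"yaw",yaw(w[3],w[0]),yaw(w[2],w[1]))
slot=on_z(c,q([[664,76]]),.036);print("slot A",slot)
pk=on_z(c,q([[639,122],[686,122],[684,246],[636,246]]),.036);print("pocketA",pk.round(4).tolist(),pk.mean(0))
bar=on_z(c,q([[94,163],[226,192]]),.085);print("bar ends",bar,bar.mean(0),np.linalg.norm(bar[0]-bar[1]),"ydir",yaw(bar[1],bar[0]))
E
```

```text
val pct [ 71.95 130.   212.5  230.   236.  ]
rect ((278.8229675292969, 292.2683410644531), (39.655616760253906, 16.707494735717773), 80.90972137451172)
gauge corners [[ 0.5567  0.0126  0.04  ]
 [ 0.562  -0.0227  0.04  ]
 [ 0.479  -0.0359  0.04  ]
 [ 0.4737 -0.0008  0.04  ]]
ctr [ 0.51787929 -0.01171692  0.04      ] [np.float64(0.08407671004740012), np.float64(0.035706068157128956), np.float64(0.08402651903648267), np.float64(0.03544238126875213)]
hook tip & base [[ 0.5974  0.002   0.037 ]
 [ 0.5629 -0.0018  0.037 ]]
crosspiece [[ 0.4182 -0.0271  0.033 ]]
yaw hd->tip 9.22888690118094 0.18155858668853456
A [[0.6848, -0.1269, 0.036], [0.6818, -0.233, 0.036], [0.4752, -0.2229, 0.036], [0.4784, -0.1179, 0.036]] [ 0.58007082 -0.17517313  0.036     ] [np.float64(0.2066), np.float64(0.1061), np.float64(0.2068), np.float64(0.105)] yaw -2.5092968755730807 -2.8143593211233786
B [[0.5037, 0.2053, 0.036], [0.5093, 0.1326, 0.036], [0.3759, 0.1252, 0.036], [0.3709, 0.1971, 0.036]] [0.43994307 0.16506484 0.036     ] [np.float64(0.1331), np.float64(0.0729), np.float64(0.1335), np.float64(0.0721)] yaw 3.54321052725165 3.190626806729758
slot A [[ 0.66699871 -0.17977393  0.036     ]]
pocketA [[0.6317, -0.1601, 0.036], [0.6312, -0.196, 0.036], [0.5366, -0.1929, 0.036], [0.537, -0.1565, 0.036]] [ 0.58411611 -0.17639036  0.036     ]
bar ends [[0.60099674 0.24484149 0.085     ]
 [0.57843708 0.1455036  0.085     ]] [0.58971691 0.19517254 0.085     ] 0.10186733411127831 ydir 77.20512503717646
```

Case A measures about 206 x 106 mm excluding the rear foam bar, which matches the 222 x 112 mm given. B is only about 133 x 73 mm, so A is the one. The gauge yaw is about 9.2° and its grip is near (0.441,-0.0235). I'm moving above it.

>>> jog_arm:
  moves:
    - [[17,36,0],[0,0,-0.6],94]
    - [[33,73,0],[0,0,-1.2],94]
    - [[50,110,0],[0,0,-1.8],94]
    - [[67,147,0],[0,0,-2.4],94]
    - [[83,184,0],[0,0,-2.97],94]

```text
time_s: 0.62
ee_pos: [0.3074, -0.3164, 0.2053]
eef_rot: [-3.142, -0.0, 0.158]
force: [1.2, -0.3, -0.0]
grip_width: 0.0938
```

>>> jog_arm:
  moves:
    - [[17,36,0],[0,0,0],94]
    - [[33,73,0],[0,0,0],94]
    - [[50,110,0],[0,0,0],94]
    - [[67,147,0],[0,0,0],94]
    - [[83,184,0],[0,0,0],94]

```text
time_s: 1.03
ee_pos: [0.3905, -0.1323, 0.2056]
eef_rot: [3.141, -0.0, 0.16]
force: [0.2, -0.7, 0.0]
grip_width: 0.0944
```

>>> jog_arm:
  moves:
    - [[17,36,0],[0,0,0],94]
    - [[34,73,-5],[0,0,0],94]
    - [[51,110,-20],[0,0,0],94]
    - [[51,110,-60],[0,0,0],94]
    - [[51,110,-90],[0,0,0],94]

```text
time_s: 1.45
ee_pos: [0.4413, -0.0221, 0.1137]
eef_rot: [3.142, -0.0, 0.164]
force: [0.9, 0.2, -0.2]
grip_width: 0.0943
```

```bash
python3 - <<'E'
from station import ctrl, eyes
from h import *
o=ctrl.get_obs();print(o["ee_pos"],o["eef_rot"],o["time_s"],o["qpos"])
for n in("side","top"):
    c=eyes.camera(n);f=c["frame"][:,:,::-1];np.save(n+"1.npy",c,allow_pickle=True)
    p=proj(c,[o["ee_pos"],[.441,-.0235,.02]]);print(n,p)
    u,v=p[1].astype(int)
    cv2.imwrite(f"pics/{n}1.png",cv2.resize(f[max(0,v-90):v+70,max(u-110,0):u+110],None,fx=3.5,fy=3.5,interpolation=cv2.INTER_CUBIC))
E
```

```text
[ 0.44131246 -0.02213683  0.11369918] [ 3.14153702e+00 -4.41283273e-04  1.64469149e-01] 1.45 [-1.33091462e-01  1.66622732e-01  1.91697274e+00  8.74536317e-05
  1.05755897e+00  1.27319280e+00]
side [[240.75778496 230.35184614]
 [243.96500294 264.25314895]]
top [[279.86307542 330.85164231]
 [285.3855066  328.13509254]]
```

View pics/side1.png

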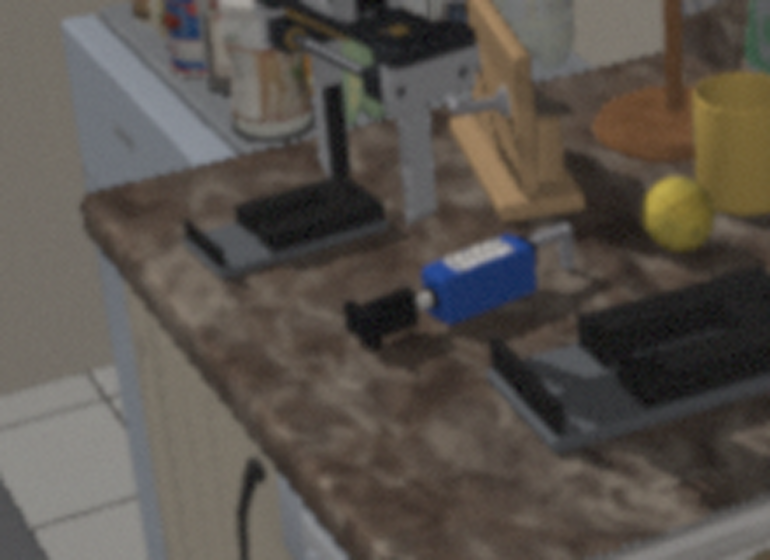

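View pics/top1.png

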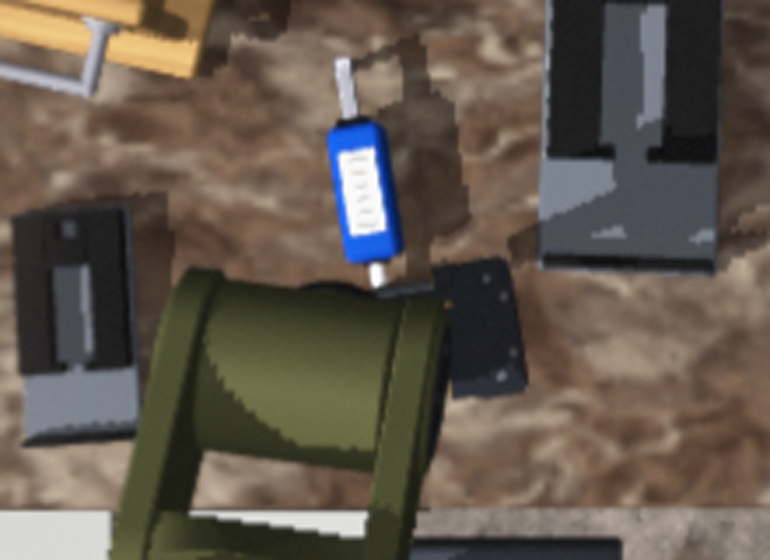

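Both views agree on the gauge, and the fingers straddle the handle. I'll descend and close.

>>> jog_arm:
  moves:
    - [[0,-1,-40],[0,0,0],94]
    - [[0,-1,-75],[0,0,0],94]
    - [[0,-1,-98],[0,0,0],70]
    - [[0,-1,-109],[0,0,0],50]
    - [[0,-1,-109],[0,0,0],40]
  squeeze: 50

```text
time_s: 1.97
ee_pos: [0.4409, -0.0257, 0.006]
eef_rot: [-3.141, 0.002, 0.16]
force: [-0.2, 0.9, -0.4]
grip_width: 0.0774
```

>>> jog_arm:
  moves:
    - [[0,0,0],[0,0,0],0]
    - [[0,0,0],[0,0,0],0]
    - [[0,0,0],[0,0,0],0]
    - [[0,0,0],[0,0,0],0]
    - [[0,0,0],[0,0,0],0]

```text
time_s: 2.38
ee_pos: [0.4416, -0.0253, 0.0072]
eef_rot: [3.141, -0.001, 0.161]
force: [0.6, -0.4, -0.5]
grip_width: 0.0445
```

>>> jog_arm:
  moves:
    - [[0,0,0],[0,0,0],0]
    - [[0,0,0],[0,0,0],0]
    - [[0,0,0],[0,0,0],0]
    - [[0,0,0],[0,0,0],0]
    - [[0,0,0],[0,0,0],0]

```text
time_s: 2.8
ee_pos: [0.4411, -0.0252, 0.0064]
eef_rot: [-3.142, 0.0, 0.161]
force: [-0.7, 1.6, -0.6]
grip_width: 0.0136
```

>>> jog_arm:
  moves:
    - [[0,0,0],[0,0,0],0]
    - [[0,0,0],[0,0,0],0]
    - [[0,0,10],[0,0,0],0]
    - [[0,0,30],[0,0,0],0]
    - [[0,0,40],[0,0,0],0]

```text
time_s: 3.22
ee_pos: [0.4416, -0.0253, 0.0484]
eef_rot: [3.141, -0.001, 0.161]
force: [1.1, 0.0, -1.0]
grip_width: 0.014
```

```bash
python3 - <<'E'
from station import ctrl, eyes
from h import *
o=ctrl.get_obs();print(o["ee_pos"],o["eef_rot"],o["time_s"],o["force"],o["moment"])
for n in("side","top"):
    c=eyes.camera(n);f=c["frame"][:,:,::-1];np.save(n+"2.npy",c,allow_pickle=True)
    p=proj(c,[o["ee_pos"],[.518,-.012,.06]]);print(n,p)
    u,v=p[1].astype(int)
    print(u-90,v-60)
    cv2.imwrite(f"pics/{n}2.png",cv2.resize(f[v-60:v+60,u-90:u+80],None,fx=4.5,fy=4.5,interpolation=cv2.INTER_CUBIC))
E
```

```text
[ 0.4416252  -0.02531291  0.04835875] [ 3.14122624e+00 -1.13418253e-03  1.60634835e-01] 3.2167 [ 1.10761235  0.01038362 -1.04315235] [-0.01158754  0.07310028 -0.00119798]
side [[243.57172661 254.48380604]
 [268.53597824 240.67644799]]
178 180
top [[284.8684279  328.64692506]
 [277.84933125 292.08498166]]
187 232
```

View pics/side2.png

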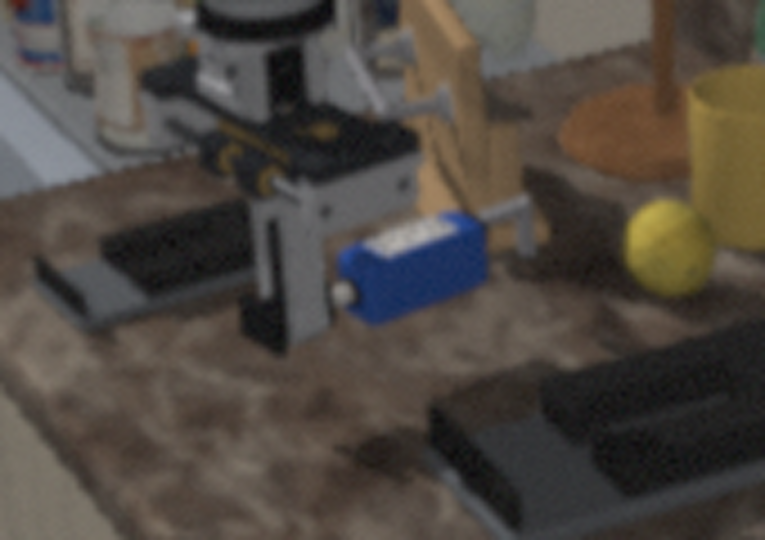

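View pics/top2.png

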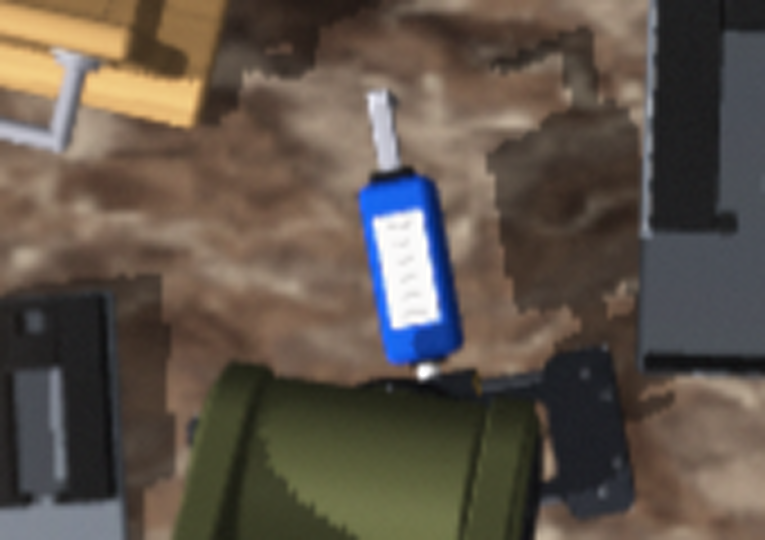

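The gauge is lifted and looks level. I'll triangulate the hook tip and body in the grasp and refine the bar position from both views.

```bash
python3 - <<'E'
from h import *
t=np.load("top2.npy",allow_pickle=True).item(); s=np.load("side2.npy",allow_pickle=True).item()
T=lambda x,y:(187+x/4.5-.4,232+y/4.5-.4); S=lambda x,y:(178+x/4.5-.4,180+y/4.5-.4)
print("hook tip top",tri(t,T(381,92),s,S(526,198)))
print("hook tip z79",on_z(t,[T(381,92)],.079))
b=on_z(t,[T(378,183),T(430,175),T(445,355),T(402,362)],.082);print(b.round(4),b.mean(0))
print("tri front-right body top corner",tri(t,T(432,178),s,S(485,228)), "rear-right", tri(t,T(449,350),s,S(372,268)))
# bar crops
f=t["frame"][:,:,::-1];cv2.imwrite("pics/bt.png",cv2.resize(f[205:280,125:250],None,fx=6.4,fy=6.4,interpolation=cv2.INTER_CUBIC))
s0=np.load("side1.npy",allow_pickle=True).item();f=s0["frame"][:,:,::-1]
cv2.imwrite("pics/bs.png",cv2.resize(f[160:250,220:320],None,fx=6.4,fy=6.4,interpolation=cv2.INTER_CUBIC))
print(proj(s0,[.59,.195,.085]))
E
```

```text
hook tip top (array([ 0.60014236, -0.00100447,  0.08237086]), array([0.00010162]))
hook tip z79 [[ 0.60048145 -0.00060367  0.079     ]]
[[ 5.586e-01  4.000e-04  8.200e-02]
 [ 5.620e-01 -2.350e-02  8.200e-02]
 [ 4.803e-01 -3.010e-02  8.200e-02]
 [ 4.773e-01 -1.060e-02  8.200e-02]] [ 0.51953417 -0.0159622   0.082     ]
tri front-right body top corner (array([ 0.56076025, -0.02462223,  0.08312004]), array([0.00036746])) rear-right (array([ 0.48431037, -0.032854  ,  0.08233952]), array([0.00274969]))
[[258.5776371  199.06436943]]
```

View pics/bt.png

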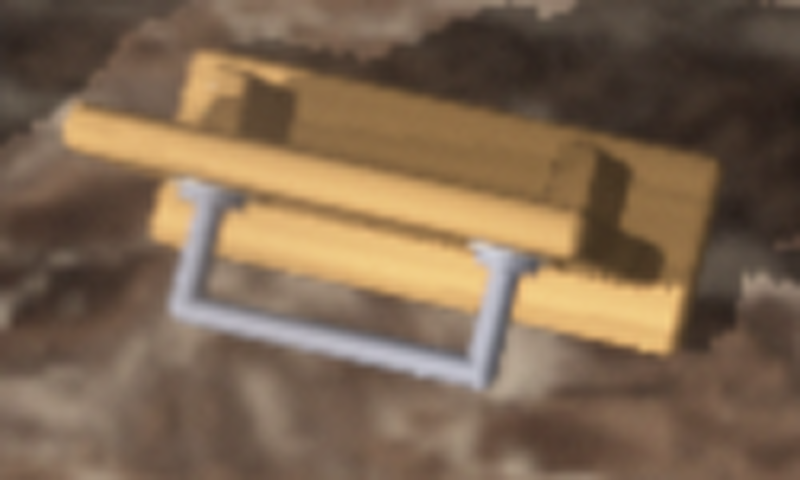

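View pics/bs.png

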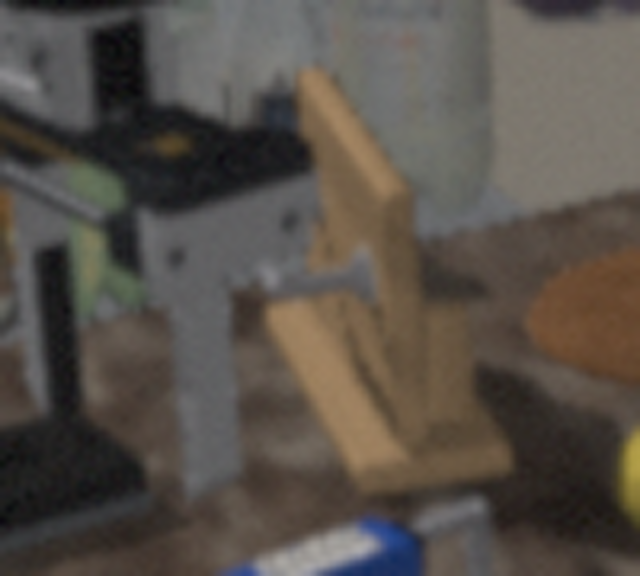

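```bash
python3 - <<'E'
from h import *
t=np.load("top2.npy",allow_pickle=True).item(); s=np.load("side1.npy",allow_pickle=True).item()
T=lambda x,y:(125+x/6.4-.42,205+y/6.4-.42); S=lambda x,y:(220+x/6.4-.42,160+y/6.4-.42)
b=on_z(t,[T(184,309),T(484,376)],.085); print(b,b.mean(0),np.linalg.norm(b[0]-b[1]))
d=b[0]-b[1];print("yaw x",np.degrees(np.arctan2(d[1],d[0]))-90)
p=on_z(t,[T(212,195),T(505,255)],.085);d=p[0]-p[1];print(p,np.degrees(np.arctan2(d[1],d[0]))-90,np.linalg.norm(d))
# board top edge front, z=.136
e=on_z(t,[T(66,148),T(575,258),T(70,105),T(585,212)],.136);print("board top",e.round(4),[np.degrees(np.arctan2(*(e[i]-e[i+1])[1::-1]))-90 for i in(0,2)])
y=np.radians(-12.8)
m=b.mean(0);ex=np.array([np.cos(y),np.sin(y)]);print("rack-x of board edges",(e[:,:2]-m[:2])@ex)
print("tri right corner of bar",tri(t,T(484,376),s,S(266,275)))
E
```

```text
[[0.60110586 0.24472038 0.085     ]
 [0.57832061 0.14593856 0.085     ]] [0.58971324 0.19532947 0.085     ] 0.10137561442595479
yaw x -12.988807040025378
[[0.63822762 0.23633702 0.085     ]
 [0.61744778 0.13962878 0.085     ]] -12.126844992190556 0.09891554942002605
board top [[0.6476 0.2654 0.136 ]
 [0.6113 0.1047 0.136 ]
 [0.6611 0.2645 0.136 ]
 [0.6255 0.1018 0.136 ]] [np.float64(-12.748954767462891), np.float64(-12.351071924114052)]
rack-x of board edges [0.04096445 0.04111119 0.05433404 0.05563903]
tri right corner of bar (array([0.57619006, 0.14381122, 0.09584725]), array([0.00229502]))
```

Rack: bar middle (0.5897, 0.1953), x axis at yaw -12.6°, board face at +41 mm, which is consistent with the data given. The prong sits 157.5 mm ahead of the TCP. I'm lifting and going to a stand-off pose.

>>> jog_arm:
  moves:
    - [[0,0,20],[0,0,0],0]
    - [[0,5,45],[0,0,0],0]
    - [[-4,25,60],[0,0,-0.4],0]
    - [[-9,55,62],[0,0,-0.9],0]
    - [[-13,87,62],[0,0,-1.5],0]

```text
time_s: 3.73
ee_pos: [0.4282, 0.0623, 0.109]
eef_rot: [-3.142, -0.002, 0.026]
force: [0.0, 0.7, -0.9]
grip_width: 0.0136
```

>>> jog_arm:
  moves:
    - [[-4,32,0],[0,0,-0.6],0]
    - [[-9,66,0],[0,0,-1.2],0]
    - [[-13,100,0],[0,0,-1.8],0]
    - [[-18,135,0],[0,0,-2.3],0]
    - [[-22,160,0],[0,0,-2.86],0]

```text
time_s: 4.15
ee_pos: [0.4053, 0.224, 0.1079]
eef_rot: [3.142, 0.0, -0.221]
force: [1.1, 0.5, -1.7]
grip_width: 0.0134
```

>>> jog_arm:
  moves:
    - [[0,14,0],[0,0,0],0]
    - [[0,14.5,0],[0,0,0],0]
    - [[0,14.5,0],[0,0,0],0]

```text
time_s: 4.4
ee_pos: [0.4058, 0.2364, 0.1078]
eef_rot: [3.141, 0.001, -0.218]
force: [-1.0, -0.3, -1.5]
grip_width: 0.0137
```

```bash
cat > look.py <<'E'
import sys
from station import ctrl, eyes
from h import *
tag=sys.argv[1]; P=np.array(eval(sys.argv[2]),float)
o=ctrl.get_obs();print(o["ee_pos"],o["eef_rot"],o["time_s"],o["force"],o["moment"],o["qpos"][5],o["grip_width"])
for n in("side","top"):
    c=eyes.camera(n);f=c["frame"][:,:,::-1];np.save(n+tag+".npy",c,allow_pickle=True)
    u,v=proj(c,P)[0].astype(int)
    u0=max(u-85,0);v0=max(v-60,0)
    print(n,"origin",u0,v0)
    cv2.imwrite(f"pics/{n}{tag}.png",cv2.resize(f[v0:v0+125,u0:u0+170],None,fx=4.5,fy=4.5,interpolation=cv2.INTER_CUBIC))
E
python3 look.py 3 "[.54,.2,.09]"
```

```text
[0.4057746  0.23639088 0.1077723 ] [ 3.14094786e+00  7.18493430e-04 -2.18239342e-01] 4.4 [-1.00285351 -0.30588479 -1.54539919] [ 0.06918412  0.09752553 -0.02852881] 2.2385918211379763 0.01368208682210533
side origin 156 140
top origin 88 222
```

View pics/side3.png

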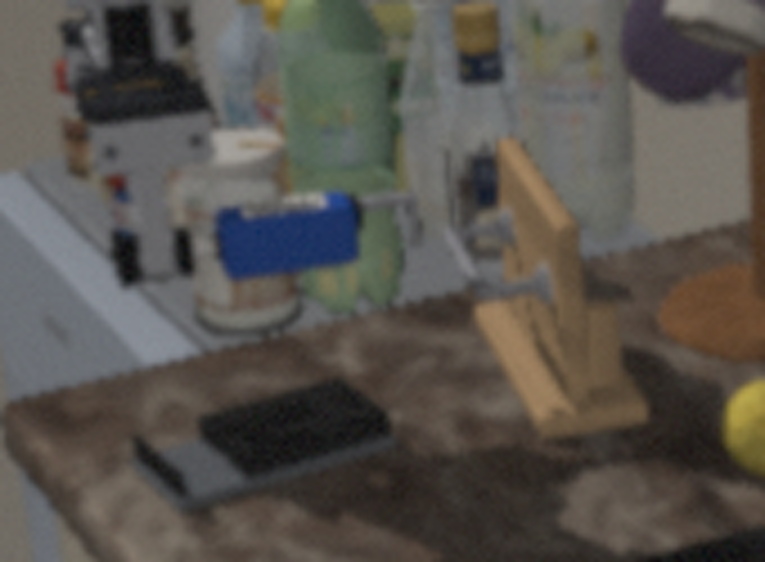

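View pics/top3.png

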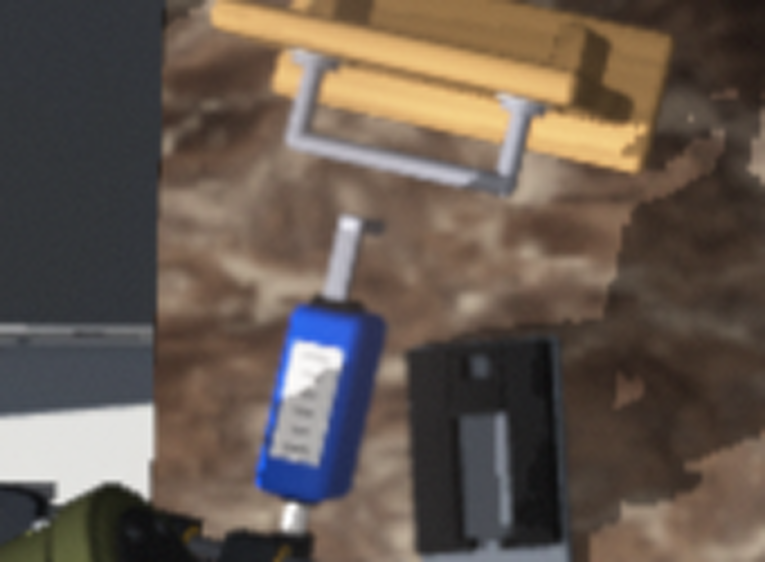

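```bash
python3 - <<'E'
from h import *
t=np.load("top3.npy",allow_pickle=True).item(); s=np.load("side3.npy",allow_pickle=True).item()
T=lambda x,y:(88+x/4.5-.4,222+y/4.5-.4); S=lambda x,y:(156+x/4.5-.4,140+y/4.5-.4)
x,r=tri(t,T(351,219),s,S(411,197));print(x,r)
for z in(.136,.139,.142): print(on_z(t,[T(351,219)],z))
b=on_z(t,[T(293,142),T(507,186)],.085);print(b.mean(0))
y=np.radians(-12.6);ex=np.array([np.cos(y),np.sin(y)]);ey=np.array([-ex[1],ex[0]])
m=np.array([.5897,.1953]);p=on_z(t,[T(351,219)],.1385)[0,:2]
print("tip in rack",(p-m)@ex,(p-m)@ey)
E
```

```text
[0.56165889 0.20135    0.13686797] [0.00076002]
[[0.5621856  0.20139452 0.136     ]]
[[0.56203702 0.20041172 0.139     ]]
[[0.56188844 0.19942892 0.142     ]]
[0.58982316 0.19591717 0.085     ]
tip in rack -0.028123418645848178 -0.0008806239965178881
```

The tip is at rack x = -28 mm and y = -1 mm, with 13 mm clearance above the bar. Next is 52 mm forward, then lower.

>>> jog_arm:
  moves:
    - [[10,-2.2,0],[0,0,0],0]
    - [[25,-5.6,0],[0,0,0],0]
    - [[40,-9,0],[0,0,0],0]
    - [[50.7,-11.3,0],[0,0,0],0]
    - [[50.7,-11.3,0],[0,0,0],0]

```text
time_s: 4.92
ee_pos: [0.4588, 0.2237, 0.1083]
eef_rot: [-3.141, -0.001, -0.222]
force: [0.4, -0.0, -1.1]
grip_width: 0.0138
```

```bash
python3 look.py 4 "[.56,.2,.09]"
```

```text
[0.45879991 0.22374373 0.10834281] [-3.14148284e+00 -5.02406584e-04 -2.21995477e-01] 4.9167 [ 0.39444685 -0.02530663 -1.12775116] [0.03069351 0.04462131 0.01948844] 2.1749718277008876 0.013844481241959807
side origin 163 139
top origin 88 212
```

View pics/side4.png

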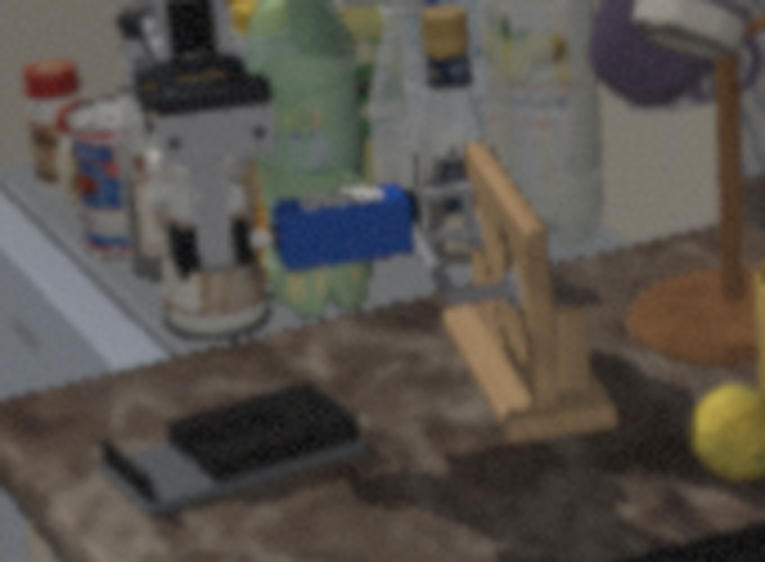

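View pics/top4.png

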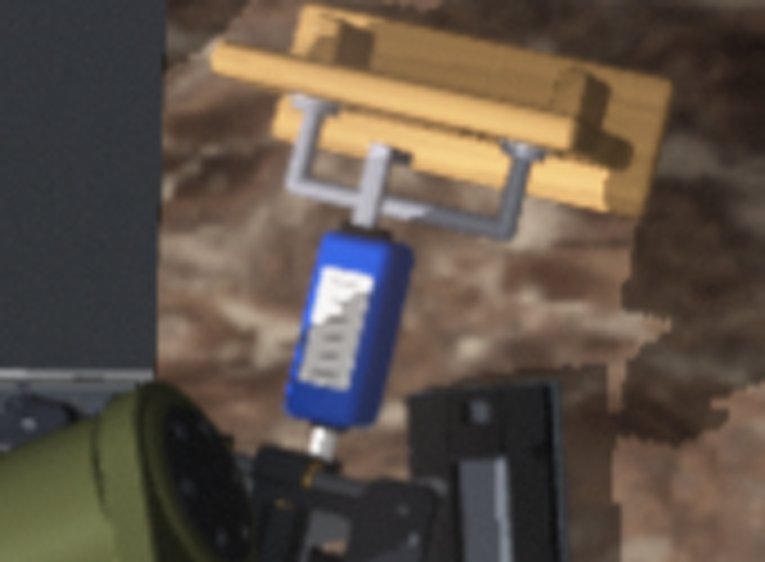

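The prong is between bar and board. Lowering.

>>> jog_arm:
  moves:
    - [[-2,0.4,-8],[0,0,0],0]
    - [[-2,0.4,-18],[0,0,0],0]
    - [[-2,0.4,-28],[0,0,0],0]
    - [[-2,0.4,-37],[0,0,0],0]
    - [[-2,0.4,-37],[0,0,0],0]

```text
time_s: 5.43
ee_pos: [0.4536, 0.225, 0.0691]
eef_rot: [3.14, 0.003, -0.22]
force: [-0.1, -0.1, -2.1]
grip_width: 0.0138
```

```bash
python3 look.py 5 "[.56,.2,.09]"
```

```text
[0.45362184 0.22503326 0.06907946] [ 3.13958361e+00  2.86442623e-03 -2.19576925e-01] 5.4333 [-0.05649548 -0.10295853 -2.09960936] [0.0162839  0.09500771 0.03517392] 2.1785521688424554 0.01382881754305282
side origin 163 139
top origin 88 212
```

View pics/side5.png

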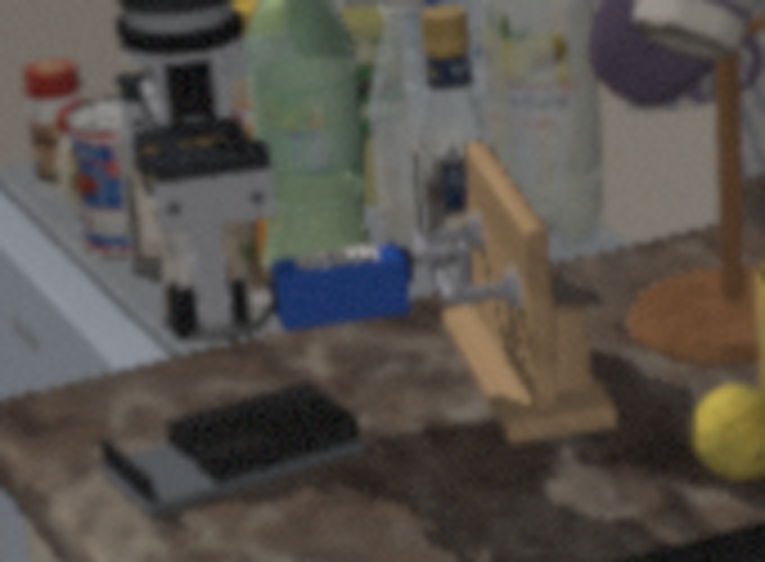

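View pics/top5.png

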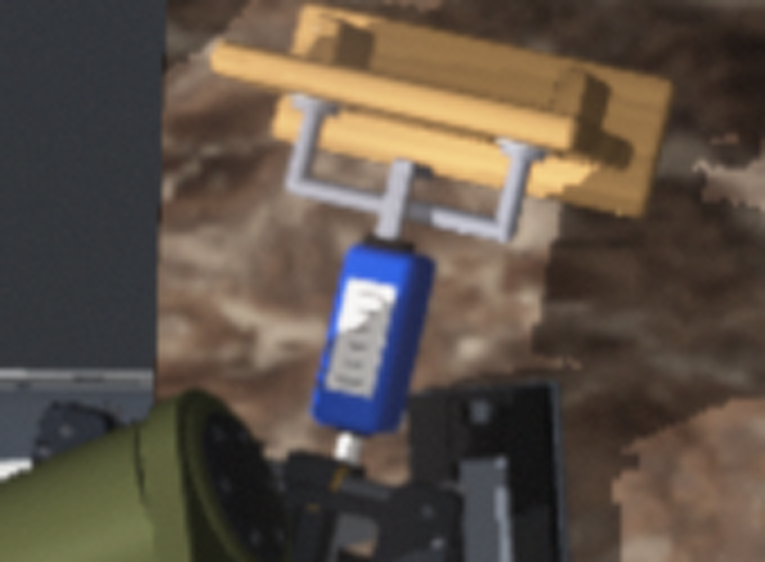

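Hooked. Pulling along -x of the rack, gently.

>>> jog_arm:
  moves:
    - [[-4,0.9,0],[0,0,0],0]
    - [[-8,1.8,0],[0,0,0],0]
    - [[-12,2.7,0],[0,0,0],0]
    - [[-15,3.3,0],[0,0,0],0]
    - [[-15,3.3,0],[0,0,0],0]

```text
time_s: 5.95
ee_pos: [0.4397, 0.2288, 0.0718]
eef_rot: [-3.141, -0.001, -0.219]
force: [3.3, -1.1, -2.0]
grip_width: 0.0138
```

```bash
cat > st.py <<'E'
from station import ctrl
import numpy as np
o=ctrl.get_obs();p=o["ee_pos"];y=np.radians(-12.6);ex=np.array([np.cos(y),np.sin(y)]);ey=np.array([-ex[1],ex[0]])
d=p[:2]-[.5897,.1953]
print("t",o["time_s"],"rack x %.1f y %.1f z %.1f"%(d@ex*1e3,d@ey*1e3,p[2]*1e3),"F ex %.2f ey %.2f z %.2f"%(o["force"][:2]@ex,o["force"][:2]@ey,o["force"][2]),o["eef_rot"][2])
E
python3 st.py
```

```text
t 5.95 rack x -153.7 y 0.0 z 71.8 F ex 3.41 ey -0.33 z -1.98 -0.2194912957241033
```

>>> jog_arm:
  moves:
    - [[-4,0.9,0],[0,0,0],0]
    - [[-8,1.8,0],[0,0,0],0]
    - [[-12,2.7,0],[0,0,0],0]
    - [[-15,3.3,0],[0,0,0],0]
    - [[-15,3.3,0],[0,0,0],0]

```text
time_s: 6.37
ee_pos: [0.4256, 0.232, 0.072]
eef_rot: [-3.141, -0.003, -0.22]
force: [9.4, -2.7, -4.1]
grip_width: 0.0138
```

```bash
python3 st.py; python3 look.py 6 "[.52,.2,.09]"; python3 st.py
```

```text
t 6.3667 rack x -168.1 y 0.1 z 72.0 F ex 9.76 ey -0.60 z -4.07 -0.2197351853008831
[0.42562989 0.23202742 0.07196522] [-3.14060543e+00 -2.58364840e-03 -2.19735185e-01] 6.3667 [ 9.38993559 -2.7143987  -4.07265218] [-0.29624976 -1.3931246  -0.06776887] 2.214994411861978 0.013764652557034948
side origin 149 142
top origin 88 231
t 6.4667 rack x -167.8 y 0.1 z 72.0 F ex 8.51 ey 0.67 z -2.16 -0.21991818968810417
```

View pics/side6.png

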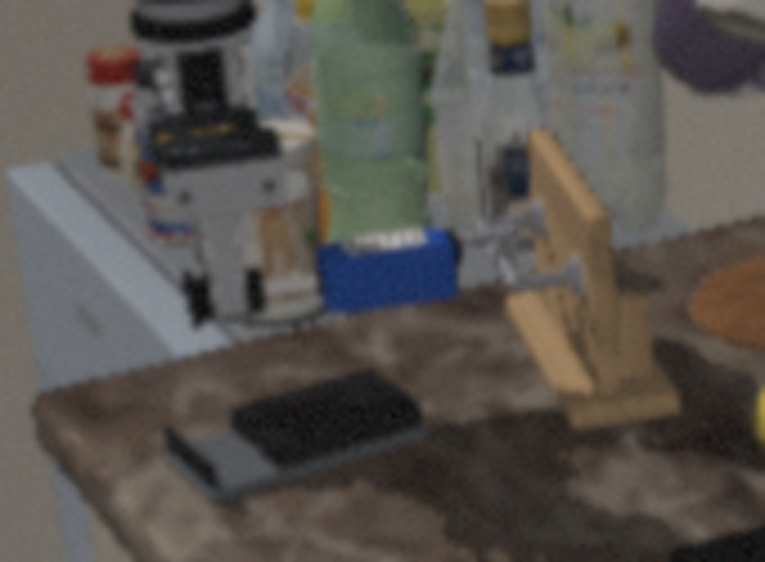

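View pics/top6.png

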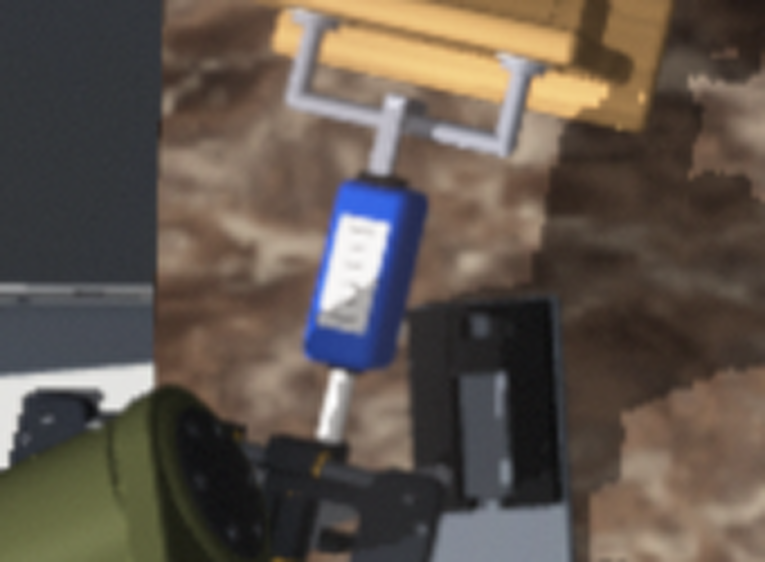

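About 9 N so far (roughly 18 mm of draw), stem still white. I'm adding 6.3 mm and then holding.

>>> jog_arm:
  moves:
    - [[-3,0.7,0],[0,0,0],0]
    - [[-6,1.4,0],[0,0,0],0]
    - [[-6.2,1.4,0],[0,0,0],0]

```text
time_s: 6.72
ee_pos: [0.4199, 0.2334, 0.0721]
eef_rot: [-3.14, -0.003, -0.22]
force: [10.9, -2.5, -2.9]
grip_width: 0.014
```

```bash
python3 st.py; python3 look.py 7 "[.50,.21,.09]"; python3 st.py
```

```text
t 6.7167 rack x -174.1 y 0.2 z 72.1 F ex 11.23 ey -0.05 z -2.88 -0.21989531404536367
[0.41985662 0.23342333 0.07206544] [-3.14024963 -0.00331028 -0.21989531] 6.7167 [10.9448322  -2.50046224 -2.87590902] [-0.29969779 -1.66575602 -0.0082928 ] 2.222995220431355 0.014035603705758747
side origin 141 142
top origin 83 241
t 6.8167 rack x -173.8 y 0.2 z 72.1 F ex 12.25 ey 0.08 z -3.82 -0.21988919196376444
```

View pics/top7.png

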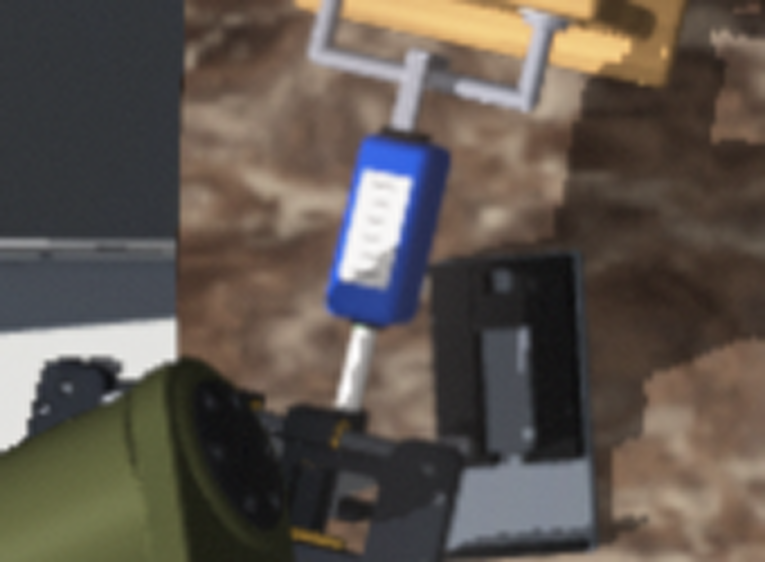

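View pics/side7.png

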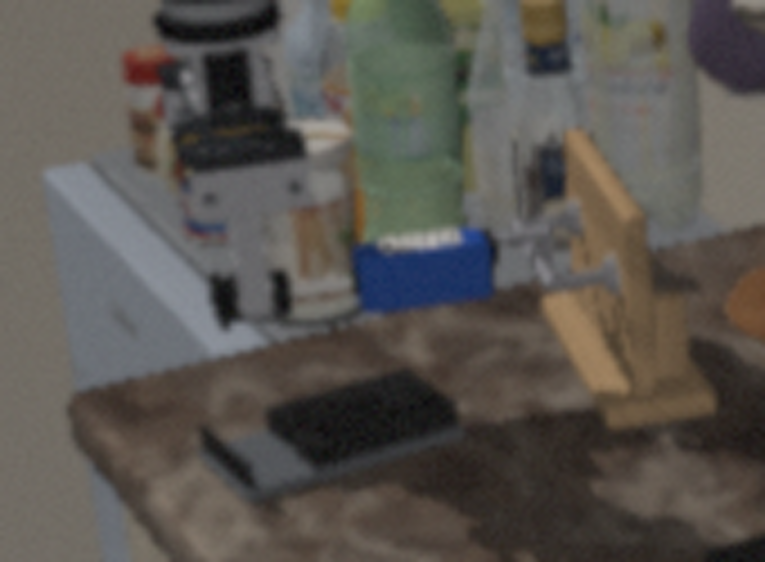

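```bash
python3 - <<'E'
from h import *
c=np.load("top7.npy",allow_pickle=True).item();f=c["frame"]
print(f[310:334,158:168].astype(int)[...,1]-f[310:334,158:168].astype(int)[...,0])
cv2.imwrite("pics/m7.png",cv2.resize(f[295:340,140:190,::-1],None,fx=12,fy=12,interpolation=cv2.INTER_NEAREST))
E
```

```text
[[ 15  19  19  21  22  22  23  23  24  25]
 [ -5   0   5  12  16  20  19  20  22  21]
 [-18 -16 -13  -1  10  10  10  11  12  15]
 [-22 -21 -20   0  15  15   6   2   3   2]
 [-21 -24 -21  -5   2   3   1  -2  -6 -15]
 [-22 -23 -20  -8  -2  -2  -2  -3  -9 -22]
 [-20 -21 -19  -8  -2  -3  -4  -5 -14 -23]
 [-19 -19 -12  -3  -2  -4  -3  -5 -14 -22]
 [-18 -17  -9  -2  -1  -2  -3  -6 -14 -20]
 [-18 -16  -7  -2  -1  -3  -3  -7 -15 -18]
 [-17 -13  -6  -1  -1  -4  -4  -8 -18 -19]
 [-18 -14  -4  -1  -3  -3  -5 -12 -18 -18]
 [-19 -12  -4  -2  -2  -2  -8 -14 -18 -17]
 [-16  -9  -3  -3  -3  -4  -7 -15 -18 -19]
 [-16  -7  -2  -3  -3  -3  -7 -16 -18 -17]
 [-13  -6  -2  -4  -3  -3 -10 -17 -17 -18]
 [-11  -3  -1  -3  -2  -4 -10 -17 -17 -17]
 [ -8  -1  -1  -2  -2  -6 -13 -17 -17 -18]
 [ -6  -1  -2  -2  -1  -8 -15 -17 -16 -16]
 [ -6  -2  -3  -2  -4  -8 -17 -17 -18 -17]
 [ -6  -3  -4  -2  -3 -11 -17 -19 -17 -19]
 [ -4  -2  -2  -3  -3  -9 -18 -18 -18 -19]
 [ -2  -1  -3  -2  -2  -6 -13 -17 -19 -19]
 [ -2  -3  -2   0  -2  -3  -8 -17 -19 -18]]
```

View pics/m7.png

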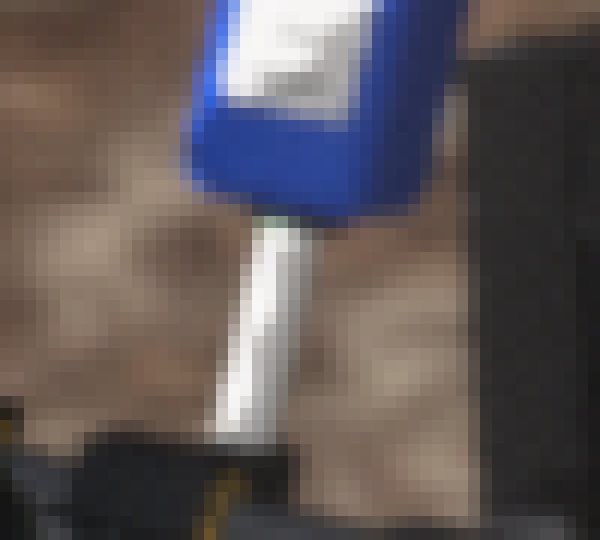

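Green pixels (163,313) have just emerged at the mouth and no red shows. The force is about 11.2–12.3 N. Holding for over 2 s.

>>> jog_arm:
  moves:
    - [[0,0,0],[0,0,0],0]
    - [[0,0,0],[0,0,0],0]
    - [[0,0,0],[0,0,0],0]
    - [[0,0,0],[0,0,0],0]
    - [[0,0,0],[0,0,0],0]

```text
time_s: 7.23
ee_pos: [0.4202, 0.2334, 0.0721]
eef_rot: [-3.14, -0.004, -0.22]
force: [11.6, -2.5, -2.4]
grip_width: 0.0135
```

>>> jog_arm:
  moves:
    - [[0,0,0],[0,0,0],0]
    - [[0,0,0],[0,0,0],0]
    - [[0,0,0],[0,0,0],0]
    - [[0,0,0],[0,0,0],0]
    - [[0,0,0],[0,0,0],0]

```text
time_s: 7.65
ee_pos: [0.4202, 0.2334, 0.0721]
eef_rot: [-3.14, -0.004, -0.22]
force: [12.8, -1.7, -3.2]
grip_width: 0.0137
```

>>> jog_arm:
  moves:
    - [[0,0,0],[0,0,0],0]
    - [[0,0,0],[0,0,0],0]
    - [[0,0,0],[0,0,0],0]
    - [[0,0,0],[0,0,0],0]
    - [[0,0,0],[0,0,0],0]

```text
time_s: 8.07
ee_pos: [0.4202, 0.2334, 0.0721]
eef_rot: [-3.14, -0.003, -0.22]
force: [10.9, -2.8, -3.5]
grip_width: 0.0136
```

>>> jog_arm:
  moves:
    - [[0,0,0],[0,0,0],0]
    - [[0,0,0],[0,0,0],0]
    - [[0,0,0],[0,0,0],0]
    - [[0,0,0],[0,0,0],0]
    - [[0,0,0],[0,0,0],0]

```text
time_s: 8.48
ee_pos: [0.4202, 0.2334, 0.0721]
eef_rot: [-3.14, -0.003, -0.22]
force: [12.0, -2.0, -3.4]
grip_width: 0.0138
```

>>> jog_arm:
  moves:
    - [[0,0,0],[0,0,0],0]
    - [[0,0,0],[0,0,0],0]
    - [[0,0,0],[0,0,0],0]
    - [[0,0,0],[0,0,0],0]
    - [[0,0,0],[0,0,0],0]

```text
time_s: 8.9
ee_pos: [0.4202, 0.2334, 0.0721]
eef_rot: [-3.14, -0.003, -0.22]
force: [11.2, -2.3, -3.5]
grip_width: 0.0138
```

>>> jog_arm:
  moves:
    - [[0,0,0],[0,0,0],0]
    - [[0,0,0],[0,0,0],0]
    - [[0,0,0],[0,0,0],0]
    - [[0,0,0],[0,0,0],0]
    - [[0,0,0],[0,0,0],0]

```text
time_s: 9.32
ee_pos: [0.4202, 0.2334, 0.0721]
eef_rot: [-3.14, -0.003, -0.22]
force: [10.9, -2.7, -3.6]
grip_width: 0.014
```

```bash
python3 st.py; python3 look.py 8 "[.50,.21,.09]"; python3 st.py; python3 - <<'E'
from h import *
c=np.load("top8.npy",allow_pickle=True).item();f=c["frame"]
cv2.imwrite("pics/m8.png",cv2.resize(f[295:340,140:190,::-1],None,fx=12,fy=12,interpolation=cv2.INTER_NEAREST))
E
```

```text
t 9.3167 rack x -173.7 y 0.2 z 72.1 F ex 11.23 ey -0.28 z -3.56 -0.22003352116299935
[0.42022254 0.23336229 0.07209713] [-3.14014686 -0.00346449 -0.22003352] 9.3167 [10.89381463 -2.72505766 -3.56469235] [-0.27962938 -1.68070275  0.02877009] 2.2227111933328803 0.013975880696639555
side origin 141 142
top origin 83 241
t 9.4167 rack x -173.7 y 0.2 z 72.1 F ex 11.66 ey 0.83 z -3.06 -0.22000072174695395
```

View pics/m8.png

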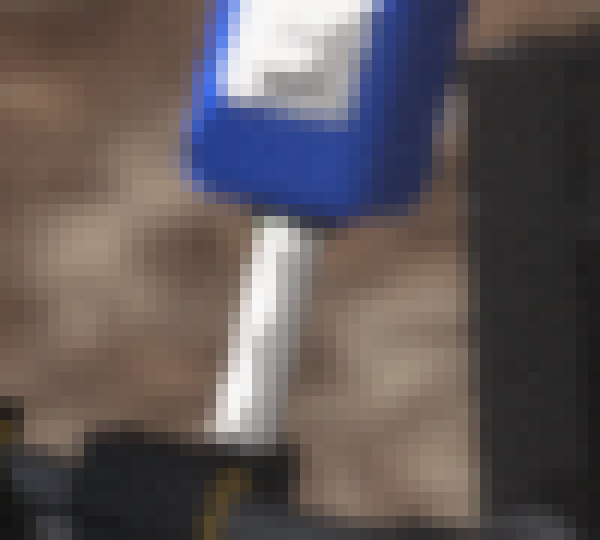

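The mean pull is about 11.8 N, but the green is only marginally visible. I'll add 1.5 mm (about 12.4 N) and hold again to be certain.

>>> jog_arm:
  moves:
    - [[-0.7,0.2,0],[0,0,0],0]
    - [[-1.4,0.3,0],[0,0,0],0]
    - [[-1.4,0.3,0],[0,0,0],0]
    - [[-1.4,0.3,0],[0,0,0],0]
    - [[-1.4,0.3,0],[0,0,0],0]

```text
time_s: 9.83
ee_pos: [0.4189, 0.2337, 0.0721]
eef_rot: [-3.14, -0.004, -0.22]
force: [12.4, -2.0, -3.8]
grip_width: 0.0136
```

```bash
python3 st.py; python3 look.py 9 "[.50,.21,.09]"; python3 st.py; python3 - <<'E'
from h import *
c=np.load("top9.npy",allow_pickle=True).item();f=c["frame"]
cv2.imwrite("pics/m9.png",cv2.resize(f[295:340,140:190,::-1],None,fx=12,fy=12,interpolation=cv2.INTER_NEAREST))
print(f[311:316,159:168].tolist())
E
```

```text
t 9.8333 rack x -175.1 y 0.2 z 72.1 F ex 12.50 ey 0.77 z -3.80 -0.22005297622544817
[0.41885595 0.23366733 0.07211234] [-3.14008299 -0.00358659 -0.22005298] 9.8333 [12.36373381 -1.97638236 -3.79786026] [-0.31187759 -1.7746578  -0.004382  ] 2.224542792288904 0.01363196007064114
side origin 141 142
top origin 83 241
t 9.9333 rack x -175.1 y 0.2 z 72.1 F ex 12.18 ey 0.33 z -3.40 -0.22000983946854724
[[[78, 77, 108], [67, 70, 111], [44, 57, 109], [43, 59, 118], [43, 61, 126], [44, 61, 130], [43, 65, 135], [45, 65, 136], [43, 64, 137]], [[111, 94, 88], [94, 82, 82], [58, 63, 75], [46, 62, 81], [43, 55, 89], [43, 53, 96], [44, 55, 102], [43, 56, 109], [42, 56, 114]], [[124, 101, 85], [114, 97, 82], [99, 118, 89], [94, 141, 103], [79, 110, 88], [59, 72, 69], [47, 54, 62], [46, 52, 70], [47, 50, 75]], [[121, 99, 83], [127, 106, 90], [163, 166, 146], [207, 221, 203], [197, 208, 195], [133, 148, 134], [80, 97, 83], [73, 79, 68], [81, 72, 65]], [[117, 94, 80], [133, 114, 101], [204, 196, 189], [238, 238, 235], [218, 219, 214], [166, 173, 165], [124, 130, 121], [106, 104, 93], [113, 94, 80]]]
```

View pics/m9.png

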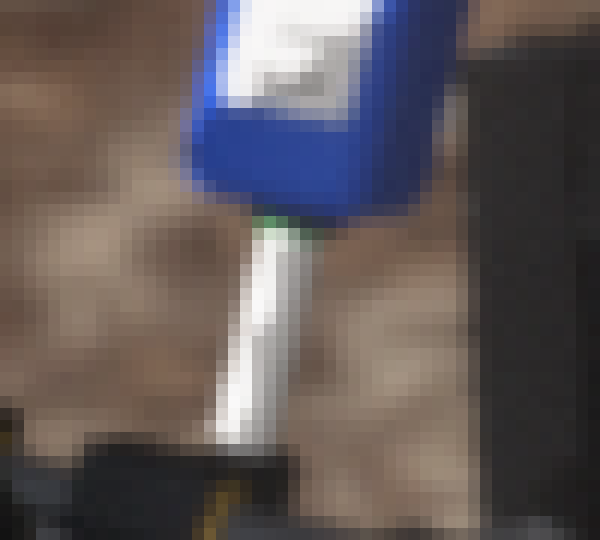

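Green is now plain at the mouth ((162,313): 94,141,103) with no red, at about 12.3 N. Holding 2 s more.

>>> jog_arm:
  moves:
    - [[0,0,0],[0,0,0],0]
    - [[0,0,0],[0,0,0],0]
    - [[0,0,0],[0,0,0],0]
    - [[0,0,0],[0,0,0],0]
    - [[0,0,0],[0,0,0],0]

```text
time_s: 10.35
ee_pos: [0.4189, 0.2336, 0.0721]
eef_rot: [-3.14, -0.004, -0.22]
force: [11.6, -2.4, -3.7]
grip_width: 0.0139
```

>>> jog_arm:
  moves:
    - [[0,0,0],[0,0,0],0]
    - [[0,0,0],[0,0,0],0]
    - [[0,0,0],[0,0,0],0]
    - [[0,0,0],[0,0,0],0]
    - [[0,0,0],[0,0,0],0]

```text
time_s: 10.77
ee_pos: [0.4189, 0.2337, 0.0721]
eef_rot: [-3.14, -0.004, -0.22]
force: [11.5, -1.8, -3.0]
grip_width: 0.0136
```

>>> jog_arm:
  moves:
    - [[0,0,0],[0,0,0],0]
    - [[0,0,0],[0,0,0],0]
    - [[0,0,0],[0,0,0],0]
    - [[0,0,0],[0,0,0],0]
    - [[0,0,0],[0,0,0],0]

```text
time_s: 11.18
ee_pos: [0.4189, 0.2337, 0.0721]
eef_rot: [-3.14, -0.004, -0.22]
force: [12.1, -3.0, -3.2]
grip_width: 0.0138
```

>>> jog_arm:
  moves:
    - [[0,0,0],[0,0,0],0]
    - [[0,0,0],[0,0,0],0]
    - [[0,0,0],[0,0,0],0]
    - [[0,0,0],[0,0,0],0]
    - [[0,0,0],[0,0,0],0]

```text
time_s: 11.6
ee_pos: [0.4189, 0.2337, 0.0721]
eef_rot: [-3.14, -0.004, -0.22]
force: [12.4, -2.2, -4.3]
grip_width: 0.0138
```

>>> jog_arm:
  moves:
    - [[0,0,0],[0,0,0],0]
    - [[0,0,0],[0,0,0],0]
    - [[0,0,0],[0,0,0],0]
    - [[0,0,0],[0,0,0],0]
    - [[0,0,0],[0,0,0],0]

```text
time_s: 12.02
ee_pos: [0.4189, 0.2337, 0.0721]
eef_rot: [-3.14, -0.004, -0.22]
force: [11.9, -2.4, -3.7]
grip_width: 0.0139
```

>>> jog_arm:
  moves:
    - [[4,-0.9,0],[0,0,0],0]
    - [[8,-1.8,0],[0,0,0],0]
    - [[12,-2.7,0],[0,0,0],0]
    - [[16,-3.5,0],[0,0,0],0]
    - [[20,-4.4,0],[0,0,0],0]

```text
time_s: 12.43
ee_pos: [0.4381, 0.2292, 0.0718]
eef_rot: [-3.141, -0.002, -0.22]
force: [4.3, -1.5, -1.4]
grip_width: 0.0135
```

>>> jog_arm:
  moves:
    - [[4,-0.9,0],[0,0,0],0]
    - [[8,-1.8,0],[0,0,0],0]
    - [[12,-2.7,0],[0,0,0],0]
    - [[16,-3.5,0],[0,0,0],0]
    - [[16,-3.5,0],[0,0,0],0]

```text
time_s: 12.85
ee_pos: [0.4536, 0.2256, 0.0713]
eef_rot: [3.141, 0.0, -0.22]
force: [-0.1, 0.3, -1.5]
grip_width: 0.0139
```

```bash
python3 st.py; python3 look.py 10 "[.54,.20,.09]"
```

```text
t 12.85 rack x -139.4 y -0.1 z 71.3 F ex -0.15 ey 0.30 z -1.48 -0.22009051070955987
[0.45360174 0.22562522 0.07133325] [ 3.14142364e+00  3.57717660e-04 -2.20090511e-01] 12.85 [-0.08094908  0.3299636  -1.47889067] [0.0612604  0.10621637 0.0026584 ] 2.1800742155086565 0.013930175944227442
side origin 156 140
top origin 88 222
```

View pics/top10.png

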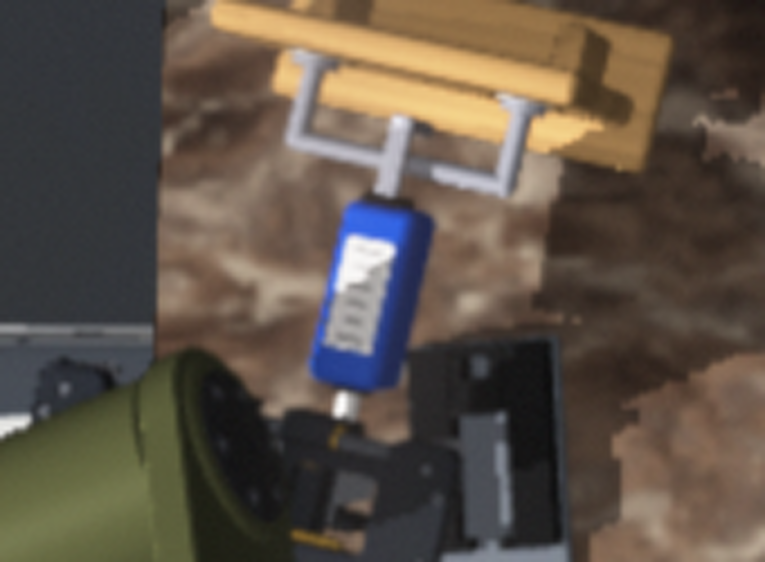

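View pics/side10.png

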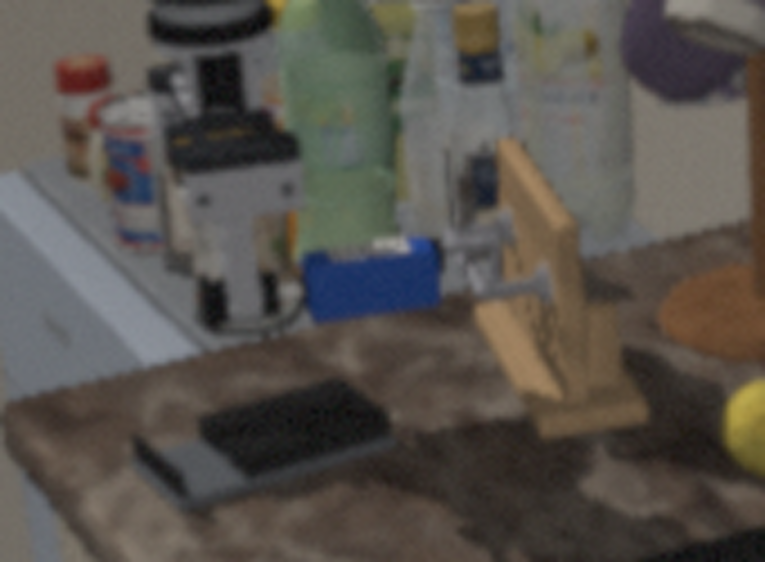

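Slack, and the bar has not moved. Unhooking upward, then back.

>>> jog_arm:
  moves:
    - [[0,0,10],[0,0,0],0]
    - [[0,0,22],[0,0,0],0]
    - [[0,0,34],[0,0,0],0]
    - [[0,0,42],[0,0,0],0]
    - [[0,0,42],[0,0,0],0]

```text
time_s: 13.37
ee_pos: [0.4539, 0.2262, 0.1155]
eef_rot: [-3.14, -0.002, -0.22]
force: [0.5, 0.7, -0.3]
grip_width: 0.0137
```

>>> jog_arm:
  moves:
    - [[-12,2.5,0],[0,0,0],0]
    - [[-30,6.5,0],[0,0,0],0]
    - [[-48,10,0],[0,0,0],0]
    - [[-60,13,0],[0,0,0],0]
    - [[-60,13,0],[0,0,0],0]

```text
time_s: 13.78
ee_pos: [0.3916, 0.2391, 0.1133]
eef_rot: [3.141, 0.001, -0.219]
force: [0.2, 0.1, -1.5]
grip_width: 0.0132
```

```bash
python3 look.py 11 "[.58,-.176,.036]"
```

```text
[0.39157236 0.23911679 0.11329945] [ 3.14125687e+00  7.10302542e-04 -2.18695868e-01] 13.7833 [ 0.17614482  0.06335363 -1.54190849] [0.02165263 0.05096111 0.03419838] 2.2576363583617094 0.013217642599869033
side origin 237 208
top origin 270 202
```

View pics/top11.png

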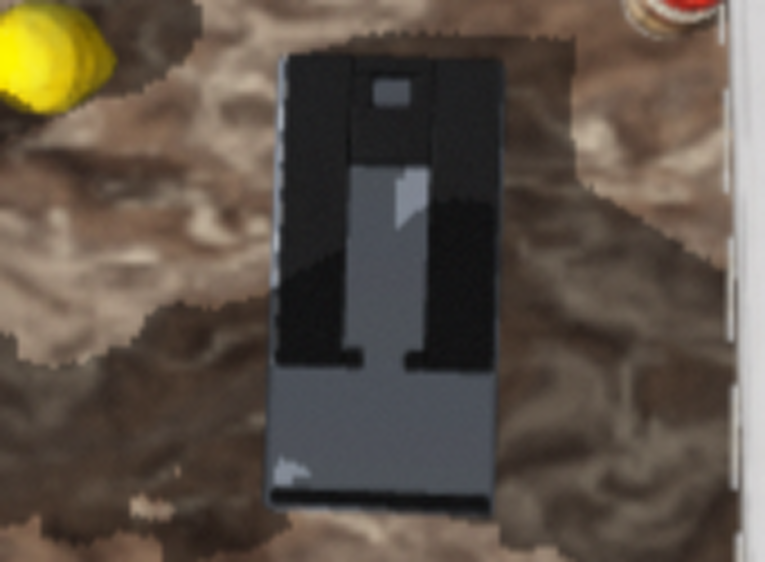

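View pics/side11.png

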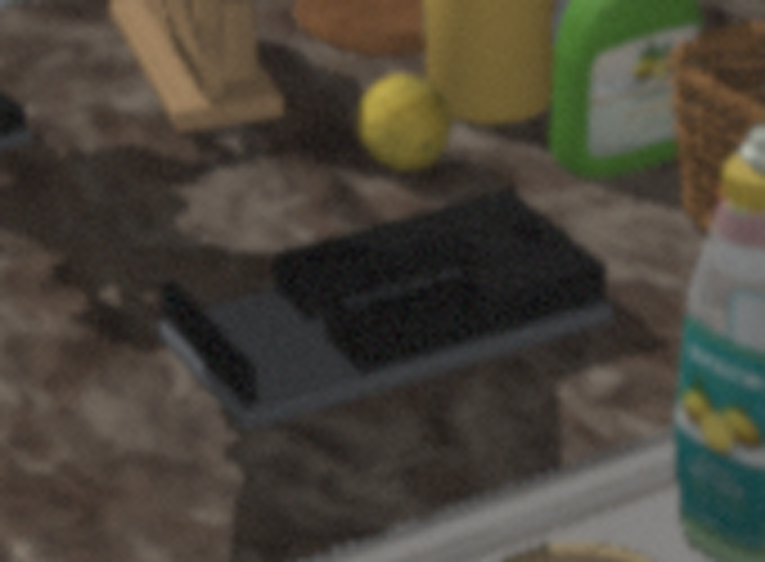

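The case shows a pocket with grey floor at (390,255) in the crop and a slot at (391,92). Occlusion decides which edge belongs to the foam top (z=36) and which to the floor (z=12), so I'll measure each on its own plane.

```bash
python3 - <<'E'
from h import *
t=np.load("top11.npy",allow_pickle=True).item()
T=lambda x,y:(270+x/4.5-.4,202+y/4.5-.4)
a=lambda p,z:on_z(t,[T(*q) for q in p],z)[:,:2]
L=a([(349,170),(343,345)],.036);Rr=a([(430,170),(424,345)],.012)
F=a([(390,166)],.012);N=a([(350,349),(416,351)],.036)
sl=a([(372,92)],.036);sr=a([(411,92)],.012);sn=a([(391,107)],.036);sf=a([(391,78)],.012)
fr=a([(318,368),(450,370)],.012)
oL=a([(286,60),(275,360)],.036);oR=a([(505,60),(497,365)],.036)
far=a([(390,57)],.036); rear=a([(380,497)],.036)
tr=a([(268,506),(492,516)],.012)
yw=lambda p:np.degrees(np.arctan2(*(p[0]-p[1])[::-1]))
print("yaws",yw(L),yw(Rr),yw(oL),yw(oR))
y=np.radians(-2.7);R2=np.array([[np.cos(y),np.sin(y)],[-np.sin(y),np.cos(y)]])
o=np.array([.5835,-.1757])
for n,p in dict(L=L,R=Rr,F=F,N=N,sl=sl,sr=sr,sn=sn,sf=sf,fr=fr,oL=oL,oR=oR,far=far,rear=rear,tr=tr).items(): print(n,((p-o)@R2.T*1e3).round(1).tolist())
E
```

```text
yaws -2.731540471871254 -2.922585656581679 -2.7099314651726125 -2.642679793998647
L [[45.0, 19.4], [-38.4, 19.5]]
R [[48.8, -20.1], [-36.2, -19.8]]
F [[50.1, -0.6]]
N [[-40.1, 16.1], [-39.9, -15.1]]
sl [[82.8, 9.7]]
sr [[86.8, -9.7]]
sn [[75.9, 0.4]]
sf [[93.3, 0.2]]
fr [[-49.1, 30.9], [-47.8, -32.7]]
oL [[96.9, 51.3], [-46.6, 51.4]]
oR [[100.4, -53.4], [-45.1, -53.5]]
far [[100.0, 1.6]]
rear [[-109.1, -0.3]]
tr [[-116.1, 52.6], [-116.8, -54.8]]
```

Edge offsets agree on the case origin being about (0.5882, -0.1762) at yaw -2.75°, so the TCP goal is (0.5103, -0.1725). I'll carry it there at height.

>>> jog_arm:
  moves:
    - [[0,-20,0],[0,0,0],0]
    - [[0,-55,0],[0,0,0],0]
    - [[0,-90,0],[0,0,0.3],0]
    - [[0,-125,0],[0,0,0.6],0]
    - [[8,-160,0],[0,0,0.9],0]

```text
time_s: 14.3
ee_pos: [0.401, 0.077, 0.1135]
eef_rot: [3.142, 0.0, -0.14]
force: [0.3, -0.2, -0.3]
grip_width: 0.0137
```

>>> jog_arm:
  moves:
    - [[12,-35,0],[0,0,0.2],0]
    - [[24,-70,0],[0,0,0.4],0]
    - [[36,-105,0],[0,0,0.6],0]
    - [[48,-140,0],[0,0,0.9],0]
    - [[60,-170,0],[0,0,1.06],0]

```text
time_s: 14.72
ee_pos: [0.4621, -0.0943, 0.1135]
eef_rot: [3.141, -0.0, -0.049]
force: [0.2, 0.3, -1.1]
grip_width: 0.014
```

>>> jog_arm:
  moves:
    - [[14,-30,0],[0,0,0],0]
    - [[28,-55,-5],[0,0,0],0]
    - [[40,-72,-20],[0,0,0],0]
    - [[49,-81,-36],[0,0,0],0]
    - [[50,-82,-42],[0,0,0],0]

```text
time_s: 15.13
ee_pos: [0.5116, -0.1753, 0.0691]
eef_rot: [-3.141, 0.002, -0.051]
force: [0.5, 0.8, -1.5]
grip_width: 0.0138
```

>>> jog_arm:
  moves:
    - [[0,0,0],[0,0,0],0]
    - [[0,0,0],[0,0,0],0]

```text
time_s: 15.3
ee_pos: [0.511, -0.173, 0.0714]
eef_rot: [-3.141, 0.001, -0.049]
force: [-0.1, 0.4, -1.2]
grip_width: 0.0141
```

```bash
python3 look.py 12 "[.58,-.176,.05]"
```

```text
[ 0.51102104 -0.1730432   0.07142294] [-3.14128605e+00  7.60187706e-04 -4.88240582e-02] 15.3 [-0.06382068  0.36926564 -1.20111868] [0.07134531 0.0728572  0.00094669] 1.2251935251389257 0.014059328643935078
side origin 237 203
top origin 270 201
```

View pics/top12.png

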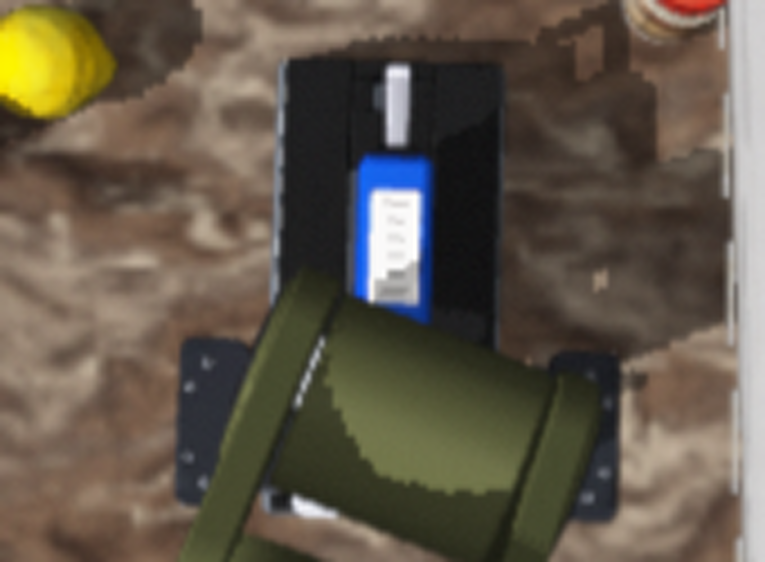

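View pics/side12.png

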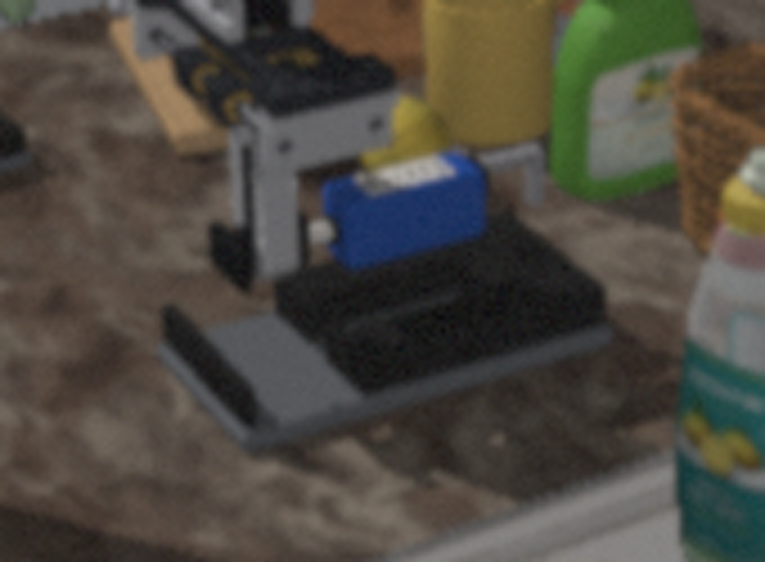

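```bash
python3 - <<'E'
from h import *
t=np.load("top12.npy",allow_pickle=True).item(); s=np.load("side12.npy",allow_pickle=True).item()
T=lambda x,y:(270+x/4.5-.4,201+y/4.5-.4);S=lambda x,y:(237+x/4.5-.4,203+y/4.5-.4)
y=np.radians(-2.75);R2=np.array([[np.cos(y),np.sin(y)],[-np.sin(y),np.cos(y)]])
o=np.array([.5882,-.1762])
def sh(n,p,z): q=on_z(t,[T(*p)],z)[0,:2]; print(n,q.round(4),((q-o)@R2.T*1e3).round(1))
sh("tip",(398,66),.102); sh("hook base",(396,145),.102); sh("body front R top",(433,158),.105); sh("body R",(432,300),.105); sh("body front mid",(395,156),.105)
sh("label top L",(370,191),.105);sh("label top R",(421,191),.105);sh("label bot L",(367,302),.105);sh("label bot R",(420,302),.105)
print("tri tip",tri(t,T(411,66),s,S(543,145)))
q=np.array([.5110,-.1730]);print("tcp",((q-o)@R2.T*1e3).round(1))
# case foam in both views: far-right top corner; rear bar right top corner
print("tri foam far right",tri(t,T(503,64),s,S(604,292)))
m=cv2.cvtColor(t["frame"],cv2.COLOR_RGB2HSV)
f=np.load("side12.npy",allow_pickle=True).item()["frame"];cv2.imwrite("pics/z12.png",cv2.resize(f[210:300,270:380,::-1],None,fx=7,fy=6.6,interpolation=cv2.INTER_CUBIC))
E
```

```text
tip [ 0.6714 -0.1803] [83.3 -0.1]
hook base [ 0.6356 -0.1788] [47.4 -0.4]
body front R top [ 0.6291 -0.1952] [ 41.8 -17. ]
body R [ 0.5655 -0.1937] [-21.8 -18.5]
body front mid [ 0.6303 -0.1782] [42.1  0. ]
label top L [ 0.6146 -0.1668] [26.  10.7]
label top R [ 0.6144 -0.1896] [ 26.8 -12.1]
label bot L [ 0.565  -0.1647] [-23.8  10.3]
label bot R [ 0.5647 -0.1883] [-22.9 -13.2]
tri tip (array([ 0.67151266, -0.18645593,  0.10673893]), array([0.0013619]))
tcp [-77.3  -0.5]
tri foam far right (array([ 0.68146253, -0.2327253 ,  0.03575159]), array([0.00019575]))
```

The gauge lies within about 0.5 mm of nominal in the case frame (tip +83.3, front +42.1, y ≈ 0). Lowering in stages.

>>> jog_arm:
  moves:
    - [[0,0.3,-8],[0,0,0.04],0]
    - [[0,0.3,-17],[0,0,0.04],0]
    - [[0,0.3,-25],[0,0,0.04],0]
    - [[0,0.3,-25],[0,0,0.04],0]
    - [[0,0.3,-25],[0,0,0.04],0]

```text
time_s: 15.82
ee_pos: [0.5109, -0.1727, 0.0458]
eef_rot: [-3.141, 0.001, -0.045]
force: [0.9, 0.1, -1.0]
grip_width: 0.0132
```

>>> jog_arm:
  moves:
    - [[0,0,-3],[0,0,0],0]
    - [[0,0,-6],[0,0,0],0]
    - [[0,0,-9],[0,0,0],0]
    - [[0,0,-12],[0,0,0],0]
    - [[0,0,-12],[0,0,0],0]

```text
time_s: 16.23
ee_pos: [0.511, -0.1728, 0.0338]
eef_rot: [-3.141, 0.001, -0.045]
force: [0.2, 0.1, -1.7]
grip_width: 0.0135
```

```bash
python3 look.py 13 "[.58,-.176,.05]"
```

```text
[ 0.51098835 -0.17283132  0.0338003 ] [-3.14132773e+00  7.94324983e-04 -4.53026832e-02] 16.2333 [ 0.19643866  0.11587986 -1.69029158] [-0.00567323  0.09116561 -0.00373598] 1.2220735859580591 0.013517113197292418
side origin 237 203
top origin 270 201
```

View pics/side13.png

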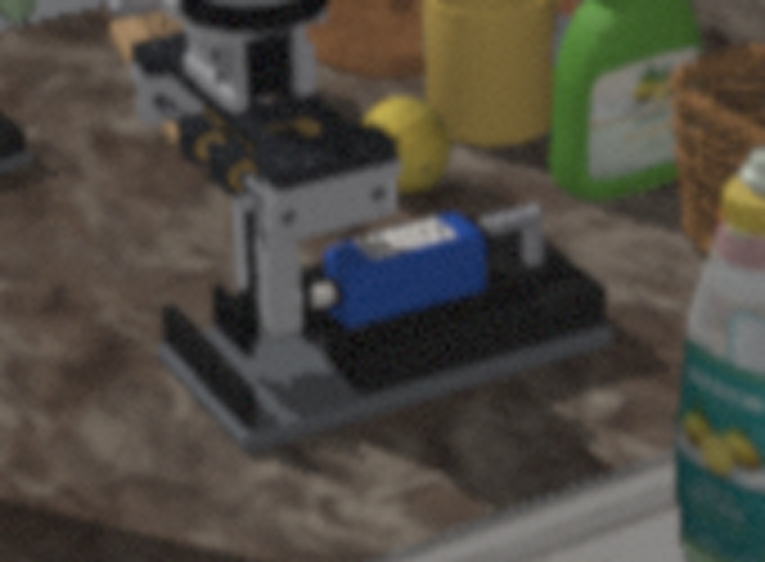

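View pics/top13.png

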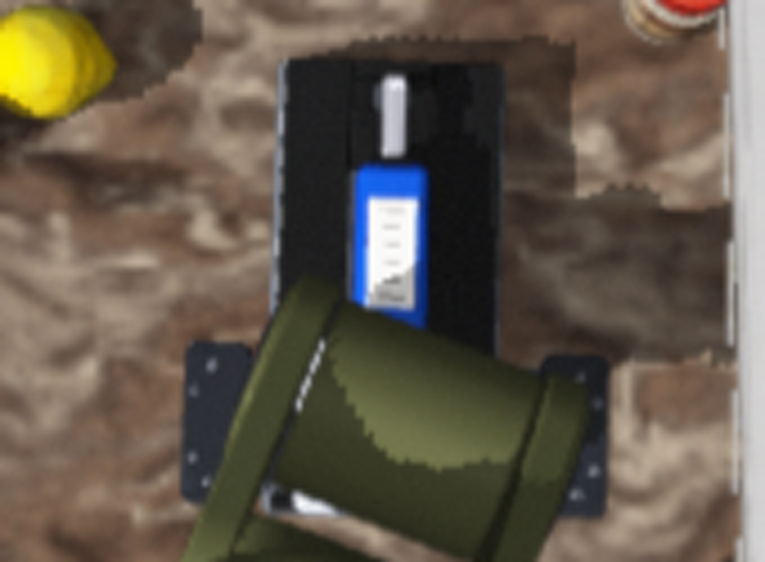

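It is entering without resistance (about 9 mm in). Continuing.

>>> jog_arm:
  moves:
    - [[0,0,-3],[0,0,0],0]
    - [[0,0,-6],[0,0,0],0]
    - [[0,0,-9],[0,0,0],0]
    - [[0,0,-12],[0,0,0],0]
    - [[0,0,-12],[0,0,0],0]

```text
time_s: 16.75
ee_pos: [0.5109, -0.1728, 0.0217]
eef_rot: [-3.141, 0.001, -0.045]
force: [0.3, -0.8, -0.6]
grip_width: 0.0136
```

>>> jog_arm:
  moves:
    - [[0,0,-1],[0,0,0],0]
    - [[0,0,-2],[0,0,0],0]
    - [[0,0,-3],[0,0,0],0]
    - [[0,0,-3],[0,0,0],0]

```text
time_s: 17.08
ee_pos: [0.5112, -0.1729, 0.0193]
eef_rot: [-3.142, 0.0, -0.045]
force: [0.2, 0.2, -1.1]
grip_width: 0.0135
```

```bash
python3 look.py 14 "[.58,-.176,.05]"
```

```text
[ 0.51119229 -0.17290463  0.01929885] [-3.14150604e+00  1.65586474e-04 -4.53378294e-02] 17.0833 [ 0.17423102  0.19848677 -1.13720313] [0.07734915 0.09366552 0.00206219] 1.222069934162649 0.013493979199519918
side origin 237 203
top origin 270 201
```

View pics/side14.png

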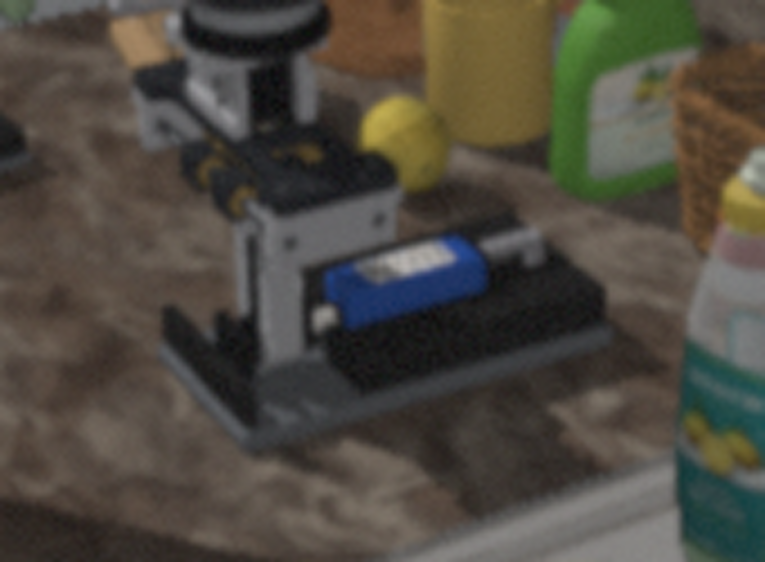

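View pics/top14.png

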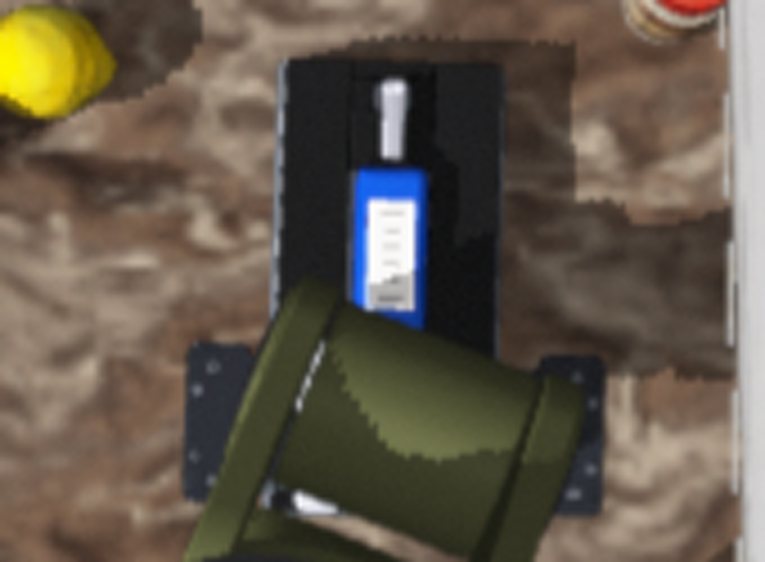

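>>> jog_arm:
  moves:
    - [[0,0,-1],[0,0,0],0]
    - [[0,0,-2],[0,0,0],0]
    - [[0,0,-2],[0,0,0],0]

```text
time_s: 17.43
ee_pos: [0.5114, -0.173, 0.0182]
eef_rot: [3.141, -0.001, -0.045]
force: [-5.7, 1.9, 9.3]
grip_width: 0.0135
```

```bash
python3 st.py
```

```text
t 17.4333 rack x 4.0 y -376.5 z 18.2 F ex -5.95 ey 0.63 z 9.35 -0.04529973022101541
```

Bottomed: +9 N at the expected height. Ease slightly, then open and lift.

>>> jog_arm:
  moves:
    - [[0,0,0.8],[0,0,0],0]
    - [[0,0,0.8],[0,0,0],14]
    - [[0,0,0.8],[0,0,0],60]
    - [[0,0,0.8],[0,0,0],60]
    - [[0,0,0.8],[0,0,0],60]
  squeeze: 20

```text
time_s: 17.85
ee_pos: [0.5113, -0.1729, 0.0182]
eef_rot: [3.142, -0.0, -0.045]
force: [-0.3, 0.0, 0.8]
grip_width: 0.0307
```

>>> jog_arm:
  moves:
    - [[0,0,0],[0,0,0],60]
    - [[0,0,0],[0,0,0],60]
    - [[0,0,0],[0,0,0],60]
    - [[0,0,0],[0,0,0],60]
    - [[0,0,0],[0,0,0],60]

```text
time_s: 18.27
ee_pos: [0.5113, -0.1729, 0.0182]
eef_rot: [-3.142, -0.0, -0.045]
force: [1.5, -0.6, -1.0]
grip_width: 0.0597
```

>>> jog_arm:
  moves:
    - [[0,0,10],[0,0,0],60]
    - [[0,0,35],[0,0,0],60]
    - [[0,0,70],[0,0,0],60]
    - [[-20,0,105],[0,0,0],60]
    - [[-50,0,120],[0,0,0],60]

```text
time_s: 18.68
ee_pos: [0.4629, -0.1734, 0.1428]
eef_rot: [3.139, -0.006, -0.044]
force: [0.5, 0.4, 0.7]
grip_width: 0.0603
```

>>> jog_arm:
  moves:
    - [[-40,0,10],[0,0,0],0]
    - [[-80,0,10],[0,0,0],0]
    - [[-110,0,10],[0,0,0],0]
    - [[-110,0,10],[0,0,0],0]

```text
time_s: 19.02
ee_pos: [0.3477, -0.1725, 0.149]
eef_rot: [3.141, -0.0, -0.046]
force: [-1.3, -0.0, 0.1]
grip_width: 0.0365
```

```bash
python3 look.py 15 "[.56,-.176,.05]"
```

```text
[ 0.34768449 -0.17251242  0.14898302] [ 3.14118245e+00 -1.19107807e-04 -4.64595334e-02] 19.0167 [-1.28973718 -0.04071283  0.10894011] [-0.02990171  0.03523035  0.02733701] 1.062584335742688 0.036541734915016236
side origin 230 206
top origin 271 211
```

View pics/side15.png

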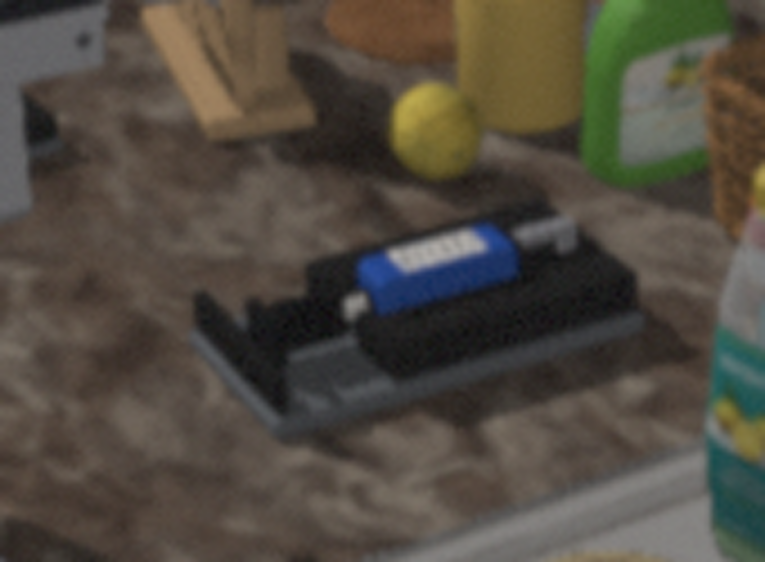

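View pics/top15.png

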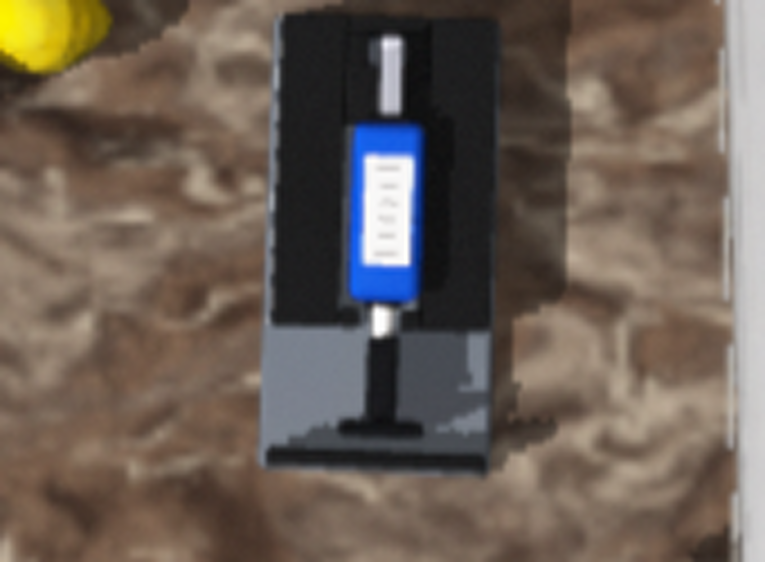

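```bash
python3 - <<'E'
from h import *
t=np.load("top15.npy",allow_pickle=True).item(); s=np.load("side15.npy",allow_pickle=True).item()
T=lambda x,y:(271+x/4.5-.4,211+y/4.5-.4);S=lambda x,y:(230+x/4.5-.4,206+y/4.5-.4)
for n,a,b in(("label frontR",(412,155),(489,246)),("label frontL",(364,156),(466,229)),("label rearR",(410,265),(407,270)),("label rearL",(362,265),(388,252)),("hook tip R",(402,36),(575,219))): print(n,tri(t,T(*a),s,S(*b)))
y=np.radians(-2.75);R2=np.array([[np.cos(y),np.sin(y)],[-np.sin(y),np.cos(y)]]);o=np.array([.5882,-.1762])
for p,z in(((391,36),.049),((387,126),.052),((386,300),.052),((381,436),.045)): print(((on_z(t,[T(*p)],z)[0,:2]-o)@R2.T*1e3).round(1))
p=[on_z(s,[S(*q)],.052)[0] for q in((489,246),(407,270))];print(p)
E
```

```text
label frontR (array([ 0.61541719, -0.18982184,  0.05546973]), array([0.00078829]))
label frontL (array([ 0.6150598 , -0.16729411,  0.0557306 ]), array([0.00056822]))
label rearR (array([ 0.56469099, -0.18841199,  0.05550822]), array([0.00191795]))
label rearL (array([ 0.56538818, -0.16630694,  0.05586501]), array([0.00265843]))
hook tip R (array([ 0.67222293, -0.18629172,  0.05356869]), array([0.00123204]))
[84.1 -0.6]
[40.9 -0. ]
[-40.7  -2.2]
[-103.9   -2.2]
[array([ 0.61929472, -0.18457413,  0.052     ]), array([ 0.56908731, -0.18342459,  0.052     ])]
```

All label corners are at one height, so the gauge is level. Triangulated z reads +3.5 mm high, the same bias as in earlier checks, and the TCP and contact force say it is home. As a final assurance I'll press the body's top lightly with closed fingers.

>>> jog_arm:
  moves:
    - [[40,0,0],[0,0,0],0]
    - [[80,0,0],[0,0,0],0]
    - [[120,-2,0],[0,0,0],0]
    - [[160,-3,0],[0,0,0],0]
    - [[200,-4,-10],[0,0,0],0]

```text
time_s: 19.53
ee_pos: [0.5549, -0.1766, 0.1394]
eef_rot: [3.141, -0.003, -0.045]
force: [-0.4, -0.4, 1.4]
grip_width: 0.0007
```

>>> jog_arm:
  moves:
    - [[25,0,-10],[0,0,0],0]
    - [[35,0,-35],[0,0,0],0]
    - [[35,0,-60],[0,0,0],0]
    - [[35,0,-75],[0,0,0],0]
    - [[35,0,-77],[0,0,0],0]

```text
time_s: 19.95
ee_pos: [0.5857, -0.1759, 0.0574]
eef_rot: [-3.14, 0.005, -0.044]
force: [-0.3, 1.0, -0.6]
grip_width: 0.0004
```

>>> jog_arm:
  moves:
    - [[0,0,-2],[0,0,0],0]
    - [[0,0,-4],[0,0,0],0]
    - [[0,0,-6],[0,0,0],0]
    - [[0,0,-6],[0,0,0],0]

```text
time_s: 20.28
ee_pos: [0.5867, -0.177, 0.056]
eef_rot: [3.141, -0.001, -0.045]
force: [-0.0, -0.4, 0.6]
grip_width: 0.0007
```

>>> jog_arm:
  moves:
    - [[0,0,-1],[0,0,0],0]
    - [[0,0,-2],[0,0,0],0]
    - [[0,0,-2.5],[0,0,0],0]
    - [[0,0,-2.5],[0,0,0],0]

```text
time_s: 20.62
ee_pos: [0.5863, -0.177, 0.0528]
eef_rot: [3.142, -0.0, -0.045]
force: [0.3, 0.4, -1.5]
grip_width: 0.0006
```

>>> jog_arm:
  moves:
    - [[0,0,-0.7],[0,0,0],0]
    - [[0,0,-1.4],[0,0,0],0]
    - [[0,0,-1.4],[0,0,0],0]

```text
time_s: 20.87
ee_pos: [0.5864, -0.177, 0.0523]
eef_rot: [3.141, -0.001, -0.045]
force: [-3.5, 1.4, 9.5]
grip_width: 0.0007
```

The body top resists at z = 52.3 mm (home = 52), so it is fully home. Retreating, then a final check.

>>> jog_arm:
  moves:
    - [[0,0,8],[0,0,0],0]
    - [[0,0,30],[0,0,0],0]
    - [[0,0,65],[0,0,0],0]
    - [[-15,0,95],[0,0,0],0]
    - [[-50,0,110],[0,0,0],0]

```text
time_s: 21.28
ee_pos: [0.5384, -0.1772, 0.1651]
eef_rot: [3.14, -0.005, -0.044]
force: [-0.6, -1.4, -0.1]
grip_width: 0.0005
```

>>> jog_arm:
  moves:
    - [[-40,0,10],[0,0,0],0]
    - [[-80,0,20],[0,0,0],0]
    - [[-120,0,30],[0,0,0],0]
    - [[-160,0,30],[0,0,0],0]
    - [[-180,0,30],[0,0,0],0]

```text
time_s: 21.7
ee_pos: [0.3533, -0.1766, 0.1921]
eef_rot: [3.141, -0.001, -0.046]
force: [-0.4, 0.2, -0.4]
grip_width: 0.0006
```

>>> jog_arm:
  moves:
    - [[0,0,0],[0,0,0],0]
    - [[0,0,0],[0,0,0],0]

```text
time_s: 21.87
ee_pos: [0.3561, -0.1772, 0.1922]
eef_rot: [3.141, -0.002, -0.046]
force: [0.4, -0.3, -0.1]
grip_width: 0.0002
```

```bash
python3 look.py 16 "[.56,-.176,.05]"; python3 - <<'E'
from h import *
f=np.load("top16.npy",allow_pickle=True).item()["frame"];cv2.imwrite("pics/full16.png",f[:,:,::-1])
t=np.load("top16.npy",allow_pickle=True).item()
E
```

```text
[ 0.35613442 -0.17718835  0.19224663] [ 3.14068765e+00 -1.77374883e-03 -4.64257467e-02] 21.8667 [ 0.37654639 -0.25834808 -0.07070347] [2.14663477e-02 5.80052381e-05 1.37487623e-02] 1.0633374181906916 0.00016956424768281683
side origin 230 206
top origin 271 211
```

View pics/full16.png

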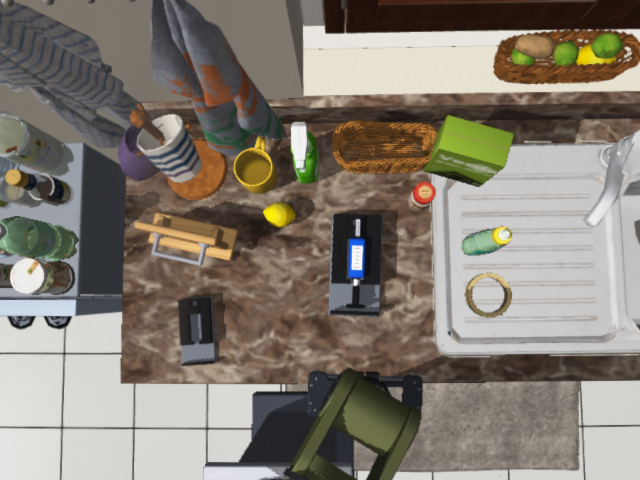

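View pics/side16.png

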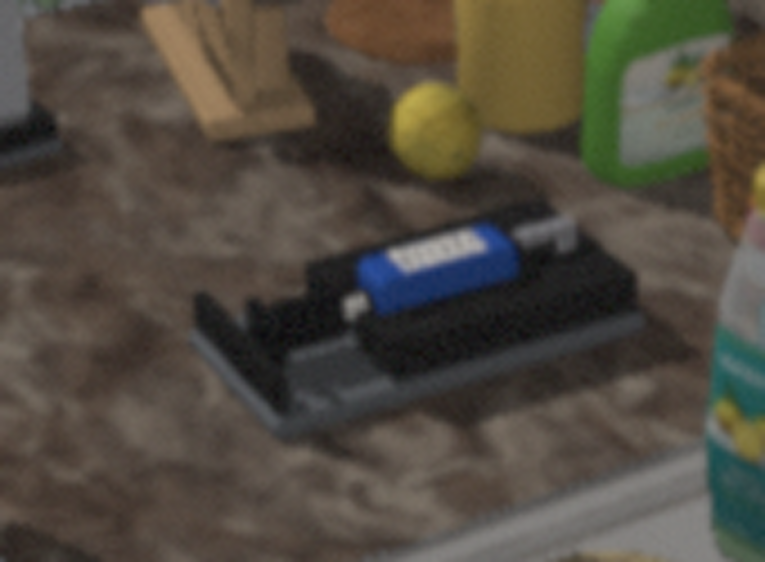

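The gauge sits in the larger case at (356,262), the bar is unchanged at (180,252), and every bystander is where it was. Handing in.

```bash
python3 -c "
from station import ctrl; print(ctrl.hand_in())"
```

```text
the job is handed in; nothing more can be done
None
```

The towel bar held at the target pull, and the gauge is fully home in its case. The job was handed in at about 22 s.

- **Pull test:** I hooked the gauge at the bar's middle and pulled straight away from the board. I held about 11.8 N for 2.6 s with green barely visible, so I added 1.4 mm. With green clearly at the mouth and no red, I held about 12.2 N for another 2 s or more. I then eased off to slack and unhooked. The bar shows no movement in the pictures.
- **Stowing:** The gauge is in the larger case, measured at about 206 x 106 mm without its rear foam bar; the other is about 133 x 73 mm. It met no resistance going in. A 9 N press on the handle bottomed out, and a 9.5 N press on the body's top resisted at 52.3 mm (52 expected).
- **Checks that disagreed:** After stowing, the two cameras together put the gauge's top at about 55.5 mm, 3.5 mm too high. An earlier hook reading was high by the same amount, so I trusted the touch measurement. The case's outer edges put its centre 2 to 3 mm behind where the pocket edges did; I used the pocket edges and it fitted.
- **Final state:** The last pictures show the bystanders where they started and the gripper clear of everything.

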